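Vent and lock the air unit, wedge its filter lid off evenly, pull the spent elements

ROBOT

A 7-joint arm with a two-finger parallel gripper is mounted at the origin on a cart in front of the work surface, level with it; the furniture and walls round the work are solid. World frame = base frame: x ahead of the robot, y to its left, z up, the work surface at z = 0. Lengths are in m, angles in rad, forces in N, time in s.
With the tool pointing down it reaches from about 0.4 to 0.85 m from the base axis. Payload 10.4 kg.
Tool frame: the origin (TCP) lies midway between the tips of the shut fingers; the grasp point (between the pads) lies 19 mm behind it; z points along the fingers, y is the line along which they close (so a half turn about z gives the same grasp; the last joint's range is limited). The gripper opens to 85 mm and grips with 20 to 120 N. Pads are 22 mm wide; open, the fingers measure 114 mm over their backs; the gripper's body (76 mm by 85 mm) begins 54 mm behind the grasp point. The pads swing forward as they close: fully open they stand 13 mm farther back than shut.
Start: joints at [-1.162, 0.332, -0.065, 1.46, 0.022, 1.35, -0.088], TCP at [0.262, 0.568, 0.231] pointing down, gripper open.
Joint ranges: [-2.6, 2.6], [-0.5, 2.12], [-1.47, 1.34], [0.16, 2.42], [-1.27, 4.41], [0.06, 2.06], [-2.6, 2.6]. Speed limits (rad/s): [2.22, 2.22, 2.79, 2.79, 3.14, 3.14, 3.14].

INTERFACE

Orientations are given as a unit quaternion [x, y, z, w].
In Python, from workcell import get_obs, camera, camera_params, hand_in gives the robot as it stands.
- The arm moves only by the tool carry_out, never from a script. Its argument "commands" is a list that holds one entry, the list of rows, each a list of 6 numbers: the shift along the tool's x, y, z in units of 40 mm (1.0 is 40 mm), then the turn, a rotation vector about the tool's x, y, z in units of 6 degrees (1.0 is 6 degrees). In form: [[[x, y, z, ax, ay, az], ...]]. A call has 1 to 20 rows; each row shifts and turns the commanded pose from where the row before left it, along the tool's axes as they then stand; what a row does not reach is not made up. A row lasts 1/12 s, in which the tool goes at most 41.7 mm and 7.16 degrees, less where a joint would pass 70% of its speed; a pose out of reach is approached as far as the arm can. A call is refused whole if a number of a shift passes 1 or a number of a turn 1, either way. A call with a gripper value outside its range is refused whole. "hand" is the closure, from -1 (fully open) to 1 (shut), set as the call begins (left out, the last holds). The fingers move at their own pace and stop on an object; "force" is the grip in N (left out, the last holds). Time passes only in rows, so rows that do not move let the fingers close. It gives the time, the measured TCP pose, the force, the opening and the grip force at its end, in the units of the state.
- get_obs(): the state, without advancing time (a new reading comes with each control period).
- camera(name): name is "scene" or "top"; returns the picture (480x640x3 uint8, red, green, blue); there is no depth.
- camera_params(name): a dict with "mtx" (3x3 intrinsics, pixels), "k1" (the pictures are not rectified: a ray, as slopes to the right and down, at radius r is drawn at 1 + k1 r^2 times it, then the intrinsics apply), "R" (3x3) and "t" (3): a world point X has camera coordinates R X + t. Camera axes: x right, y down, z forward; pixel columns grow to the right and rows downward; lengths in m; the calibration is good to about 2 mm. A picture is of the moment at which its call begins. camera_params takes no time and is no camera call.
- hand_in(): hands the job in; it is judged then, once.
The state is a dict: "clock": time; "joint_pos": joint angles; "joint_velocities": joint speeds; "tau": joint torques, N m; "position": TCP position; "ee_rot": TCP orientation; "ft_force": force on the tool from outside, world axes, zero at the start; "torque": the same for the moment, N m; "grip_width": opening from 0.0 (shut) to 1.0 (fully open); "grasp_force": force on a finger pad.
Only numpy, scipy, OpenCV 4.12 (cv2) and the standard library are available. Lean on these libraries where they do the work, as an engineer would, in place of code of your own. Each camera call takes 0.05 s, during which the arm holds its last target. There are 200 camera calls.

TASK

Strip the spray-air filter for cleaning: turn the regulator's bar knob onto its vent mark and slide the fork lock fully home over it, and only then free the tight filter lid with the hand wedge, working it into the slots at the two ends by turns so that neither end ever gets more than about 6 mm ahead of the other, until both ends stand about 9 mm proud of the housing. Leave hands off the lid until it is free; then lift it off by its handle and set it down on the bench, handle up and clear of the unit, lay the wedge flat on the bench, and put every spent element from the housing into the steel tray. Leave the vent locked and do not shift the tape roll, tape measure or marker.

Things in the scene. Friction and masses are not known exactly. Their poses are not given: they have to be found in the camera images.
- air_unit: fixed bench air unit on a dark plate (x -63 to 193, y -88 to 88 mm): aluminium filter housing 100 (x) x 156 (y) mm, top at z 45.5 mm, and behind it a regulator block (x 88 to 148, y -68 to 88, top at z 46 mm; gauge near y -47 reaching z 85 mm). Origin on the bench under the housing's centre; x points away from the robot, y left, z up
- slot_left (a point): centre of the outer edge of the floor of the pry slot in the housing's left (+y) end, 86 mm from the housing's centre; axes as air_unit. Slot 30 mm wide, flat floor at z 41 mm, 4.5 mm below the seated lid, running level from y 86 mm (ledge) through the wall to the open cavity at y 59 mm; the wedge may pass on inwards over the elements
- slot_right (a point): the same for the right (-y) pry slot
- knob (a joint): regulator knob, rad: 0 on the vent mark (bar in line with the lock's travel, along the unit's y), grows clockwise seen from above, range -1.57 to 1.57, stays where left (friction 0.04 N m). The lock passes over only when within about 0.1 rad of 0
- element_seat (a point): centre of the housing's cavity floor, at z 10 mm in the unit; cavity 84 (x) x 118 (y) mm, 35.5 mm deep, with three round seats at unit y -32, 0 and +32 mm from here, each empty or with an element standing on it
- knob_grip (a point): on the knob's axis, 30 mm above the block's top and 7 mm below the top of the bar; its y axis lies along the bar. Bar 12 mm wide, 42 mm long, 29 mm tall, on a round skirt 40 mm in diameter whose top lies 19.5 mm below this point
- lock (a joint): travel of the fork lock, m: 0 fully back, 0.026 fully home, its fork straddling the end of the bar; it moves along the unit's -y; friction about 2 N
- lock_tab (a point): centre of the top of the lock's upright steel tab, 22 mm (unit x) by 12 mm (unit y), standing 28 mm above the fork's base, so that its side faces can be pinched or its +y face pushed; the fork runs out from it towards the knob, 16 mm below this point and lower
- lid: grey lid plate 92 (x) x 147 (y) x 8 mm with a steel bar handle; origin at the centre of the plate's underside (z 45.5 mm in the unit when seated), axes as the unit's. Four tongues near its corners reach 16 mm down into the cavity, clamped by sprung plungers. Off the unit it stands level on its tongues, underside 16 mm above the bench. 0.22 to 0.37 kg
- lid_left (a point): lower edge of the lid's left (+y) lip, 69 mm from its centre, where the wedge bears; at z 45.5 mm in the unit when seated. The end rises by the wedge's thickness under this edge minus 4.5 mm; it takes about 10 to 18 N upward to move, stays where raised to (it may sink 1 or 2 mm while the other end is pried), and is nearly free once 9 mm up
- lid_right (a point): the same at the right (-y) end
- lid_grip (a point): middle of the lid's handle, 26 mm above the lid's underside, 5 mm below the handle's top; bar 13 mm wide (across x), 74 mm long along y
- wedge: hand wedge 155 mm long: black handle 24 mm wide, 16 mm thick, from 60 mm behind the origin to 52 mm ahead of it; aluminium blade 22 mm wide, flat and slippery, 2 mm thick at the tip growing evenly to 15 mm at 43 mm behind it, no thicker farther back. Origin on its underside at the place to grip, 95 mm behind the tip; x points to the tip, z up when it lies flat. 0.1 to 0.16 kg
- wedge_tip (a point): middle of the tip's lower edge, axes as the wedge
- element_0: spent brass-coloured sintered filter element, a cylinder 24 mm in diameter (25 mm at the rim) and 30 mm tall, 0.05 kg, standing on a seat in the housing under the lid; origin at the centre of its underside, z up. Two or three of the three are present
- element_1: spent brass-coloured sintered filter element, a cylinder 24 mm in diameter (25 mm at the rim) and 30 mm tall, 0.05 kg, standing on a seat in the housing under the lid; origin at the centre of its underside, z up. Two or three of the three are present
- element_2: spent brass-coloured sintered filter element, a cylinder 24 mm in diameter (25 mm at the rim) and 30 mm tall, 0.05 kg, standing on a seat in the housing under the lid; origin at the centre of its underside, z up. Two or three of the three are present
- tray: loose open steel tray for spent parts, 130 (x) x 170 (y) x 28 mm, walls and floor 4 mm; origin at the centre of its underside
- tape_roll_0: bystander: roll of masking tape 104 mm across, 30 mm high, lying flat; origin at the centre of its underside. The bench to the right of the unit (world x 0.38 to 0.64, y -0.38 to -0.2 m) is bare but for this roll and the wedge, so parts can be laid there
- tape_measure: bystander: yellow tape measure 35 x 72 x 64 mm
- marker: bystander: marker pen 137 mm long, lying

How it is judged:
By the outcome, as a careful person would: the job done as asked, in the order asked, and still so for the second after the job is handed in, with the robot touching nothing.
Of element_0, element_1, element_2 only 2 to 3 are there at a start; the rules pass over those that are not, and their reading is None.
At some moment in a run one of wedge, tray may be knocked a few centimetres aside while the robot is not near it.
It also fails if it takes over 210 s, if anything falls off the work surface, if the arm or the gripper's body presses on something with over 40 N, if the wrist force passes 120 N, or if a joint passes its speed limit or range.

## Working session

There is one attempt and no reset: what is moved stays moved. The work goes in short steps, Python scripts to look and compute and a tool call to move; the robot and the scene stay as the last step left them, time stands still between calls to the robot, and variables do not carry over. Pictures are saved under pics/ and viewed, at most 14 in all, crops included, and the job is handed in when it is done.

Besides the shell and the picture viewer there is one more tool, called after ">>>" as name([rows], argument=value, ...), one row to a line, values as JSON. carry_out: Moves the arm, as the interface text tells. Its arguments: {"type":"object","properties":{"commands":{"type":"array"},"hand":{"type":"number"},"force":{"type":"number"}},"required":["commands"]}

```bash
ls; mkdir -p pics; python3 - <<'E'
from workcell import *
import cv2
print(get_obs())
for n in("scene","top"):
    cv2.imwrite(f"pics/{n}0.png",camera(n)[:,:,::-1]); p=camera_params(n); print(n,p, -p["R"].T@p["t"])
E
```

```text
pics
{'clock': 0.0, 'joint_pos': array([-1.16160064,  0.3329082 , -0.0646908 ,  1.46096308,  0.02157238,
        1.3499177 , -0.0885203 ]), 'joint_velocities': array([ 0.00028079,  0.00061368, -0.00102624, -0.00050427, -0.00023713,
       -0.00103205,  0.00094092]), 'tau': array([-2.07289268e-04, -6.25451303e+01,  4.87621897e-02, -3.91600013e+01,
        1.61137880e-02,  9.92088433e-03,  4.44025488e-06]), 'position': array([0.26140199, 0.56727623, 0.23048284]), 'ee_rot': array([ 2.14231107e-01,  9.76782713e-01, -7.38285563e-04, -1.38023545e-04]), 'ft_force': array([-0.24135406, -1.36961033, -0.16901881]), 'torque': array([-0.01674893,  0.03235664,  0.01118552]), 'grasp_force': 0.0, 'grip_width': 1.0025742489217961}
scene {'mtx': array([[474.66269671,   0.        , 317.87597444],
       [  0.        , 474.66269671, 248.07726376],
       [  0.        ,   0.        ,   1.        ]]), 'k1': -0.12589813764617946, 'R': array([[-0.86267874, -0.50554123,  0.01461034],
       [-0.45224621,  0.75815755, -0.46975578],
       [ 0.22640397, -0.41185579, -0.88267551]]), 't': array([0.45680958, 0.30082809, 1.18470901])} [0.26190545 0.49079026 1.18035522]
top {'mtx': array([[520.3240952 ,   0.        , 316.88409523],
       [  0.        , 520.3240952 , 241.2405619 ],
       [  0.        ,   0.        ,   1.        ]]), 'k1': 0.0009162650054452538, 'R': array([[-0.00440892, -0.99986133, -0.01605877],
       [-0.99612061,  0.00580269, -0.08780689],
       [ 0.08788789,  0.01560934, -0.99600807]]), 't': array([-8.98314344e-05,  5.67522679e-01,  1.09638013e+00])} [ 0.4689621  -0.02049675  1.14183441]
```

View pics/scene0.png

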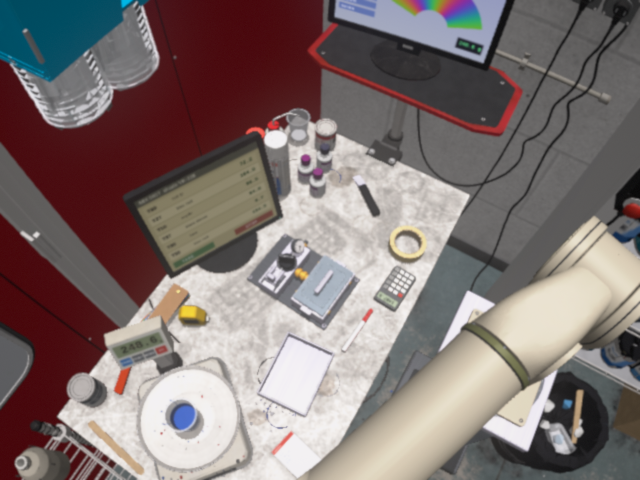

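View pics/top0.png

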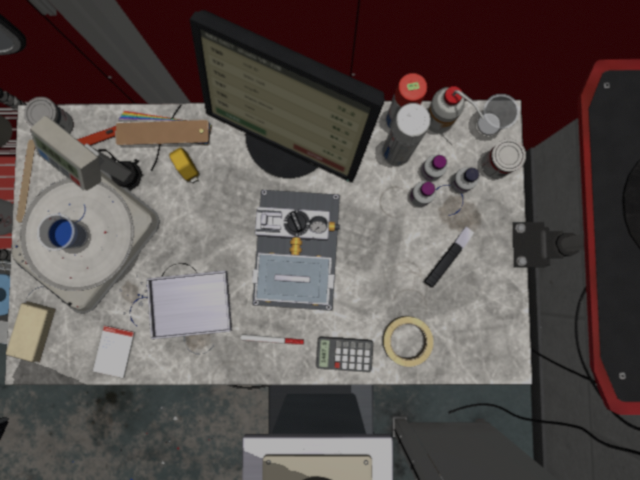

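The overview shows the unit at about (295,250) in top, with the tray at (190,303), the wedge at (448,257) and the roll at (408,341). I'll write helpers and take a closer crop.

```bash
cat > h.py <<'E'
import numpy as np, cv2
from workcell import *
from scipy.spatial.transform import Rotation as Rn
def cast(n,uv,z):
    p=camera_params(n); K=p["mtx"]; d=((uv[0]-K[0,2])/K[0,0],(uv[1]-K[1,2])/K[1,1])
    d=np.array(d); s=d.copy()
    for _ in range(10): s=d/(1+p["k1"]*(s@s))
    r=p["R"].T@np.array([s[0],s[1],1]); c=-p["R"].T@p["t"]
    return c+r*(z-c[2])/r[2]
def proj(n,X):
    p=camera_params(n); c=p["R"]@np.array(X)+p["t"]; s=c[:2]/c[2]; s=s*(1+p["k1"]*(s@s)); K=p["mtx"]
    return np.array([K[0,0]*s[0]+K[0,2],K[1,1]*s[1]+K[1,2]])
def crop(n,x0,y0,x1,y1,f,name):
    im=camera(n)[:,:,::-1]; cv2.imwrite("pics/"+name,cv2.resize(im[y0:y1,x0:x1],None,fx=f,fy=f,interpolation=cv2.INTER_CUBIC)); return im
def st():
    o=get_obs(); R=Rn.from_quat(o["ee_rot"]).as_matrix()
    print("t",round(o["clock"],2),"pos",o["position"].round(4),"x",R[:,0].round(3),"y",R[:,1].round(3),"z",R[:,2].round(3),"q",o["joint_pos"].round(2),"F",o["ft_force"].round(1),"w",round(o["grip_width"],3)); return o
def go(p,yaw=None,ax=None):
    """delta in tool units from current to TCP p, with tool-down and tool y axis at world angle yaw (deg)"""
    o=get_obs(); R=Rn.from_quat(o["ee_rot"]); 
    if ax is None:
        a=np.radians(yaw); y=np.array([np.cos(a),np.sin(a),0]); z=np.array([0,0,-1.]); 
        Rt=Rn.from_matrix(np.c_[np.cross(y,z),y,z])
    else: Rt=Rn.from_matrix(ax)
    d=R.inv().apply(np.array(p)-o["position"])/.04; rv=np.degrees((R.inv()*Rt).as_rotvec())/6
    print("shift",d.round(2),"turn",rv.round(2)); return d,rv
E
python3 - <<'E'
from h import *
im=crop("top",240,180,340,315,4,"c1.png")
g=im[180:315,240:350].astype(int)
# dark plate mask
t=camera("top").astype(int)
m=((t.sum(2)<260)).astype(np.uint8); m[:180]=0;m[315:]=0;m[:,:245]=0;m[:,350:]=0
m=cv2.morphologyEx(m,cv2.MORPH_OPEN,np.ones((2,2)))
ys,xs=np.nonzero(m); print(xs.min(),xs.max(),ys.min(),ys.max())
r=cv2.minAreaRect(np.c_[xs,ys].astype(np.float32)); print(r)
b=cv2.boxPoints(r); P=[cast("top",q,.003) for q in b]; print(np.round(P,4)); print(np.mean(P,0))
for q in [(448,257),(430,280),(468,232),(408,341),(190,303)]: print(q,cast("top",q,.01).round(3))
E
```

```text
259 340 192 309
((298.1566467285156, 250.41177368164062), (80.24961853027344, 115.12667083740234), 4.289153575897217)
[[ 0.4312  0.1353  0.003 ]
 [ 0.6844  0.1177  0.003 ]
 [ 0.6696 -0.0597  0.003 ]
 [ 0.4176 -0.0388  0.003 ]]
[0.55070398 0.03861796 0.003     ]
(448, 257) [ 0.533 -0.287  0.01 ]
(430, 280) [ 0.483 -0.247  0.01 ]
(468, 232) [ 0.587 -0.332  0.01 ]
(408, 341) [ 0.353 -0.197  0.01 ]
(190, 303) [0.436 0.273 0.01 ]
```

View pics/c1.png

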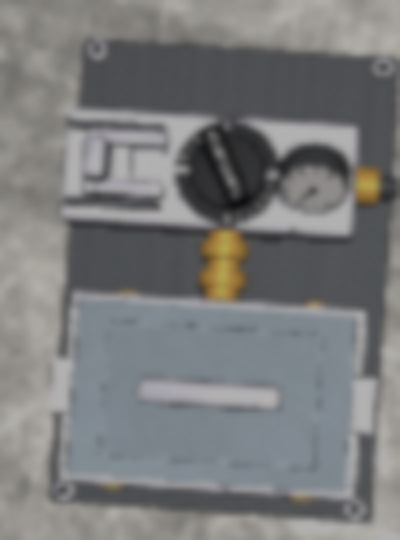

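The crop shows the bar knob at crop (227,172), turned with its bar from upper-left to lower-right. The lock tab is at (93,155), the gauge at (313,180) and the lid handle at (208,395). Next I'll refine these points.

```bash
python3 - <<'E'
from h import *
t=camera("top"); hsv=cv2.cvtColor(t,cv2.COLOR_RGB2HSV)
def big(m,x0,y0,x1,y1):
    k=np.zeros(m.shape,np.uint8); k[y0:y1,x0:x1]=m[y0:y1,x0:x1]
    c=max(cv2.findContours(k,0,1)[0],key=cv2.contourArea); return c
print("lid px",hsv[270,270],t[270,270],"hand",t[278,292],"knob",t[223,280:315:3].tolist())
m=((hsv[...,1]>40)&(hsv[...,0]>85)&(hsv[...,0]<115)&(hsv[...,2]>80)).astype(np.uint8)
c=big(m,245,240,345,315); r=cv2.minAreaRect(c); P=np.array([cast("top",q,.0535) for q in cv2.boxPoints(r)])
print("lid",r,P.round(4).tolist(),P.mean(0),np.linalg.norm(np.diff(P,axis=0),axis=1))
g=t.astype(int).sum(2)
c=big((g<200).astype(np.uint8),278,205,312,240); (u,v),rad=cv2.minEnclosingCircle(c); print("knob",u,v,rad,cast("top",(u,v),.0565),cv2.contourArea(c))
k=big((g<260).astype(np.uint8),425,228,475,290); r=cv2.minAreaRect(k); P=np.array([cast("top",q,.012) for q in cv2.boxPoints(r)]); print("wedge handle",r,P.round(4).tolist(),P.mean(0))
k=big((g>650).astype(np.uint8),445,220,480,262); r=cv2.minAreaRect(k); P=np.array([cast("top",q,.005) for q in cv2.boxPoints(r)]); print("blade",r,P.round(4).tolist(),P.mean(0))
O=np.array([.4859,.0436]);a=np.radians(-4.4);U=np.array([[np.cos(a),np.sin(a)],[-np.sin(a),np.cos(a)]])
for n,q,z in [("tab",(263.2,218.5),.075),("tabtop",(258,213),.075),("handle",(292,278.7),.0765),("knobtopend1",(240+210/4,180+150/4),.083),("knobtopend2",(240+238/4,180+195/4),.083),("gauge",(318,225),.085),("monitor",(357,178),.15),("mon2",(250,130),.15)]:
    w=cast("top",q,z); print(n,w.round(4),(U@(w[:2]-O)).round(4))
b=np.array([[235,175],[315,175],[250,240],[340,240]])
cv2.imwrite("pics/c2.png",cv2.resize(np.hstack([t[196:246,250:350],t[225:290,420:480][:50]]) [:,:,::-1],None,fx=5,fy=5,interpolation=cv2.INTER_CUBIC))
E
```

```text
lid px [103  29 139] [123 132 139] hand [177 175 177] knob [[177, 176, 176], [146, 146, 147], [87, 87, 88], [46, 47, 48], [44, 45, 47], [62, 62, 62], [66, 65, 66], [47, 48, 50], [50, 50, 52], [112, 111, 112], [62, 62, 63], [116, 114, 113]]Traceback (most recent call last):
  File "<stdin>", line 8, in <module>
  File "<stdin>", line 5, in big
ValueError: max() iterable argument is empty
```

```bash
cat > m.py <<'E'
from h import *
t=camera("top"); hsv=cv2.cvtColor(t,cv2.COLOR_RGB2HSV)
def big(m,x0,y0,x1,y1):
    k=np.zeros(m.shape,np.uint8); k[y0:y1,x0:x1]=m[y0:y1,x0:x1]
    c=max(cv2.findContours(k,0,1)[0],key=cv2.contourArea); return c
m=((hsv[...,1]>18)&(hsv[...,0]>92)&(hsv[...,0]<113)&(hsv[...,2]>95)).astype(np.uint8)
c=big(m,245,240,345,315); r=cv2.minAreaRect(c); P=np.array([cast("top",q,.0535) for q in cv2.boxPoints(r)])
print("lid",r,P.round(4).tolist(),P.mean(0),np.linalg.norm(np.diff(P,axis=0),axis=1))
g=t.astype(int).sum(2)
c=big((g<230).astype(np.uint8),278,205,312,240); (u,v),rad=cv2.minEnclosingCircle(c); print("knob",u,v,rad,cast("top",(u,v),.0565),cv2.contourArea(c))
k=big((g<260).astype(np.uint8),422,228,475,290); r=cv2.minAreaRect(k); P=np.array([cast("top",q,.012) for q in cv2.boxPoints(r)]); print("wedge handle",r,P.round(4).tolist(),P.mean(0))
k=big((g>560).astype(np.uint8),445,225,480,262); r=cv2.minAreaRect(k); P=np.array([cast("top",q,.005) for q in cv2.boxPoints(r)]); print("blade",r,P.round(4).tolist(),P.mean(0))
O=np.array([.4859,.0436]);a=np.radians(-4.4);U=np.array([[np.cos(a),np.sin(a)],[-np.sin(a),np.cos(a)]])
for n,q,z in [("tab",(263.2,218.5),.075),("tabtop",(258,213),.075),("handle",(292,278.7),.0765),("knobtopend1",(240+210/4,180+150/4),.083),("knobtopend2",(240+238/4,180+195/4),.083),("gauge",(318,225),.085),("monitor",(357,178),.15),("mon2",(250,130),.15)]:
    w=cast("top",q,z); print(n,w.round(4),(U@(w[:2]-O)).round(4))
cv2.imwrite("pics/c2.png",cv2.resize(np.hstack([t[196:246,250:350],t[222:272,430:480]])[:,:,::-1],None,fx=5,fy=5,interpolation=cv2.INTER_CUBIC))
E
python3 m.py
```

```text
lid ((292.4958801269531, 278.31005859375), (69.0772933959961, 43.41411590576172), 3.9451863765716553) [[0.4478, 0.1228, 0.0535], [0.5382, 0.1171, 0.0535], [0.5275, -0.0275, 0.0535], [0.4374, -0.0207, 0.0535]] [0.48774622 0.04793557 0.0535    ] [0.09056309 0.14495721 0.09029543]
knob 297.9900207519531 222.4629669189453 13.463075637817383 [0.6045897  0.03606054 0.0565    ] 407.0
wedge handle ((442.58538818359375, 264.56597900390625), (11.761370658874512, 51.037879943847656), 37.69424057006836) [[0.4808, -0.23, 0.012], [0.5679, -0.2995, 0.012], [0.5522, -0.3192, 0.012], [0.4653, -0.2497, 0.012]] [ 0.51655876 -0.27458414  0.012     ]Traceback (most recent call last):
  File "m.py", line 12, in <module>
    k=big((g>560).astype(np.uint8),445,225,480,262); r=cv2.minAreaRect(k); P=np.array([cast("top",q,.005) for q in cv2.boxPoints(r)]); print("blade",r,P.round(4).tolist(),P.mean(0))
  File "m.py", line 5, in big
    c=max(cv2.findContours(k,0,1)[0],key=cv2.contourArea); return c
ValueError: max() iterable argument is empty
```

```bash
sed -i '/^k=big((g>560)/d' m.py; python3 m.py | tail -8
```

```text
tab [0.611  0.1071 0.075 ] [0.1199 0.073 ]
tabtop [0.6226 0.118  0.075 ] [0.1305 0.0847]
handle [0.4864 0.0474 0.0765] [0.0002 0.0038]
knobtopend1 [0.6116 0.0459 0.083 ] [0.1252 0.012 ]
knobtopend2 [0.5883 0.0316 0.083 ] [ 0.103  -0.0041]
gauge [ 0.5955 -0.0064  0.085 ] [ 0.1132 -0.0414]
monitor [ 0.6787 -0.083   0.15  ] [ 0.2019 -0.1114]
mon2 [0.7755 0.1248 0.15  ] [0.2825 0.1032]
```

View pics/c2.png

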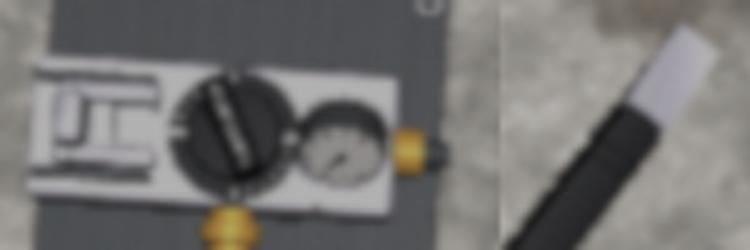

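```bash
python3 - <<'E'
from h import *
def tri(a,b):
    A0=cast("scene",a,0);A1=cast("scene",a,.5);B0=cast("top",b,0);B1=cast("top",b,.5)
    M=np.c_[A1-A0,-(B1-B0)]; s=np.linalg.lstsq(M,B0-A0,rcond=None)[0]; p=A0+s[0]*(A1-A0);q=B0+s[1]*(B1-B0); return p.round(3),q.round(3)
print(tri((283,212),(357,178)),tri((172,275),(207,112)),tri((258,133),(382,98)))
go((.604,.039,.23),65)
o=st()
E
```

```text
(array([ 0.699, -0.091,  0.039]), array([ 0.702, -0.09 ,  0.039])) (array([0.841, 0.23 , 0.051]), array([0.846, 0.232, 0.054])) (array([ 0.773, -0.119,  0.3  ]), array([ 0.781, -0.116,  0.303]))
shift [-13.31  -8.42   0.03] turn [-0.    0.    0.04]
t 0.35 pos [0.2615 0.5676 0.2311] x [-0.908  0.419 -0.   ] y [ 0.419  0.908 -0.   ] z [-0. -0. -1.] q [-1.16  0.33 -0.06  1.46  0.02  1.35 -0.09] F [-0.3 -0.7  0.1] w 0.996
```

>>> carry_out([
  [[-0.83,-0.53,0,0,0,0],[-0.83,-0.53,0,0,0,0],[-0.83,-0.53,0,0,0,0],[-0.83,-0.53,0,0,0,0],[-0.83,-0.53,0,0,0,0],[-0.83,-0.53,0,0,0,0],[-0.83,-0.53,0,0,0,0],[-0.83,-0.53,0,0,0,0],[-0.83,-0.53,0,0,0,0],[-0.83,-0.53,0,0,0,0],[-0.83,-0.53,0,0,0,0],[-0.83,-0.53,0,0,0,0],[-0.83,-0.53,0,0,0,0],[-0.83,-0.53,0,0,0,0],[-0.83,-0.53,0,0,0,0],[-0.83,-0.53,0,0,0,0],[0,0,0,0,0,0]],
], hand=0)

```text
clock: 1.77
position: [0.6044, 0.0283, 0.2312]
ee_rot: [0.219, 0.976, -0.002, 0.001]
ft_force: [-0.5, -1.2, 0.1]
grip_width: 0.498
grasp_force: 0.0
```

>>> carry_out([
  [[0,0,0,0,0,1],[0,0,0,0,0,1],[0,0,0,0,0,1],[0,0,0,0,0,1],[0,0,0,0,0,1],[0,0,0,0,0,1],[0,0,0,0,0,1],[0,0,0,0,0,1],[0,0,0,0,0,1],[0,0,0,0,0,1],[0,0,0,0,0,1],[0,0,0,0,0,1],[0,0,0,0,0,1],[0,0,0,0,0,1],[0,0,0,0,0,1],[0,0,0,0,0,1],[0,0,0,0,0,1],[0,0,0,0,0,1],[0,0,0,0,0,1],[0,0,0,0,0,1]],
])

```text
clock: 3.43
position: [0.602, 0.0374, 0.2313]
ee_rot: [0.954, 0.3, 0.0, -0.0]
ft_force: [0.8, 0.6, 0.0]
grip_width: 0.5
grasp_force: 0.0
```

```bash
python3 - <<'E'
from h import *
st(); go((.604,.039,.06),-62)
E
```

```text
t 3.43 pos [0.602  0.0374 0.2313] x [0.819 0.573 0.   ] y [ 0.573 -0.819 -0.   ] z [ 0.  0. -1.] q [-0.66  0.32  0.66  1.55 -0.2   1.34 -0.94] F [0.8 0.6 0. ] w 0.5
shift [ 0.06 -0.    4.28] turn [-0.   -0.    1.16]
```

>>> carry_out([
  [[0.06,0,0,0,0,0.6],[0,0,0.8,0,0,0.5],[0,0,0.8,0,0,0],[0,0,0.8,0,0,0],[0,0,0.7,0,0,0],[0,0,0.4,0,0,0],[0,0,0.4,0,0,0],[0,0,0.3,0,0,0],[0,0,0,0,0,0],[0,0,0,0,0,0]],
])

```text
clock: 4.27
position: [0.604, 0.0408, 0.0625]
ee_rot: [0.969, 0.248, 0.0, -0.001]
ft_force: [2.0, 6.0, -2.7]
grip_width: 0.497
grasp_force: 2.8
```

>>> carry_out([
  [[0,0,0,0,0,0],[0,0,0,0,0,0],[0,0,0,0,0,0],[0,0,0,0,0,0],[0,0,0,0,0,0],[0,0,0,0,0,0],[0,0,0,0,0,0]],
], hand=1, force=40)

```text
clock: 4.85
position: [0.6032, 0.0393, 0.0635]
ee_rot: [0.969, 0.248, -0.001, -0.001]
ft_force: [-6.2, 2.8, 6.2]
grip_width: 0.133
grasp_force: 40.3
```

```bash
python3 - <<'E'
from h import *
o=st(); print(o["torque"]); go((.604,.039,.06),-4.2)
E
```

```text
t 4.85 pos [0.6032 0.0393 0.0635] x [ 0.877  0.48  -0.001] y [ 0.48  -0.877 -0.002] z [-0.002  0.001 -1.   ] q [-0.62  0.49  0.61  1.72 -0.32  1.03 -0.96] F [-6.2  2.8  6.2] w 0.133
[ 0.61266105  1.04866356 -0.06129562]
shift [0.01 0.02 0.09] turn [-0.02 -0.   -9.52]
```

>>> carry_out([
  [[0,0,0,0,0,-0.8],[0,0,0,0,0,-0.8],[0,0,0,0,0,-0.8],[0,0,0,0,0,-0.8],[0,0,0,0,0,-0.8],[0,0,0,0,0,-0.8],[0,0,0,0,0,-0.8],[0,0,0,0,0,-0.8],[0,0,0,0,0,-0.8],[0,0,0,0,0,-0.8],[0,0,0,0,0,-0.8],[0,0,0,0,0,-0.7],[0,0,0,0,0,0],[0,0,0,0,0,0],[0,0,0,0,0,0]],
])

```text
clock: 6.1
position: [0.6048, 0.0384, 0.0636]
ee_rot: [0.735, 0.679, 0.001, 0.001]
ft_force: [5.2, -0.2, -3.3]
grip_width: 0.133
grasp_force: 39.4
```

```bash
python3 - <<'E'
from h import *
o=st(); print(o["torque"]); go((.604,.039,.06),-4.2)
E
```

```text
t 6.1 pos [0.6048 0.0384 0.0636] x [0.079 0.997 0.   ] y [ 0.997 -0.079  0.002] z [ 0.002 -0.    -1.   ] q [-0.47  0.45  0.41  1.72 -0.21  1.01 -0.06] F [ 5.2 -0.2 -3.3] w 0.133
[ 0.08019993 -1.21121091  0.03519088]
shift [ 0.01 -0.02  0.09] turn [ 0.02 -0.   -0.06]
```

>>> carry_out([
  [[0,0,0,0,0,0],[0,0,0,0,0,0],[0,0,0,0,0,0],[0,0,-0.7,0,0,0],[0,0,-0.8,0,0,0],[0,0,-0.8,0,0,0]],
], hand=0.2)

```text
clock: 6.6
position: [0.6032, 0.0384, 0.156]
ee_rot: [0.734, 0.679, -0.001, -0.0]
ft_force: [1.1, 0.7, -0.4]
grip_width: 0.398
grasp_force: 0.0
```

>>> carry_out([
  [[0.8,0,0,0,0,0],[0.8,0,0,0,0,0],[0.8,0,0,0,0,0],[0,0,0,0,0,0],[0,0,0,0,0,0],[0,0,0,0,0,0]],
], hand=1)

```text
clock: 7.1
position: [0.6111, 0.1336, 0.1551]
ee_rot: [0.734, 0.68, -0.0, 0.0]
ft_force: [-0.1, -0.1, 0.1]
grip_width: -0.006
grasp_force: 0.0
```

```bash
python3 - <<'E'
from h import *
o=st(); go((.6117,.1346,.064),-4.2)
crop("top",230,180,350,270,5,"c3.png")
E
```

```text
t 7.1 pos [0.6111 0.1336 0.1551] x [ 0.076  0.997 -0.001] y [ 0.997 -0.076 -0.   ] z [-0.    -0.001 -1.   ] q [-0.6   0.4   0.4   1.58 -0.16  1.2  -0.25] F [-0.1 -0.1  0.1] w -0.006
shift [0.03 0.01 2.28] turn [-0.    0.01 -0.03]
```

View pics/c3.png

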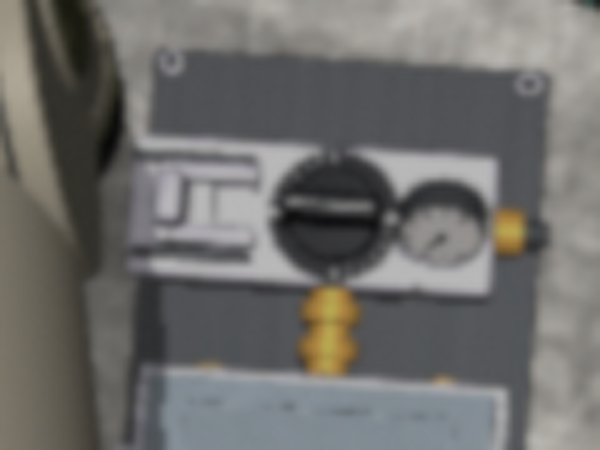

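The knob's bar now lies along the unit's y, at crop (333,205), and the tab is at (168,195) with the fork facing the bar. Next I'll push the lock.

>>> carry_out([
  [[0,0,0.8,0,0,0],[0,0,0.8,0,0,0],[0,0,0.68,0,0,0],[0,0,0,0,0,0],[-0.1,0,0,0,0,0],[-0.1,0,0,0,0,0],[-0.1,0,0,0,0,0],[-0.1,0,0,0,0,0],[-0.1,0,0,0,0,0],[-0.1,0,0,0,0,0],[0,0,0,0,0,0],[0,0,0,0,0,0]],
])

```text
clock: 8.15
position: [0.6094, 0.1098, 0.0642]
ee_rot: [0.734, 0.68, -0.0, 0.0]
ft_force: [-1.2, -0.6, 0.5]
grip_width: -0.0
grasp_force: 0.0
```

>>> carry_out([
  [[-0.1,0,0,0,0,0],[-0.1,0,0,0,0,0],[0,0,0,0,0,0],[0,0,0,0,0,0]],
])

```text
clock: 8.48
position: [0.6087, 0.1018, 0.0639]
ee_rot: [0.734, 0.68, -0.0, 0.0]
ft_force: [-0.7, 0.3, 0.7]
grip_width: -0.006
grasp_force: 0.0
```

>>> carry_out([
  [[-0.1,0,0,0,0,0],[-0.1,0,0,0,0,0],[-0.1,0,0,0,0,0],[-0.1,0,0,0,0,0],[0,0,0,0,0,0],[0,0,0,0,0,0]],
])

```text
clock: 8.98
position: [0.6083, 0.1003, 0.0644]
ee_rot: [0.73, 0.684, 0.006, -0.004]
ft_force: [7.0, 37.1, -8.3]
grip_width: 0.002
grasp_force: 18.4
```

```bash
python3 - <<'E'
from h import *
o=st()
crop("top",230,180,350,270,5,"c4.png")
E
```

```text
t 8.98 pos [0.6083 0.1003 0.0644] x [0.065 0.998 0.014] y [ 0.998 -0.065  0.002] z [ 0.003  0.014 -1.   ] q [-0.53  0.47  0.38  1.69 -0.21  1.02 -0.14] F [ 7.  37.1 -8.3] w 0.002
```

View pics/c4.png

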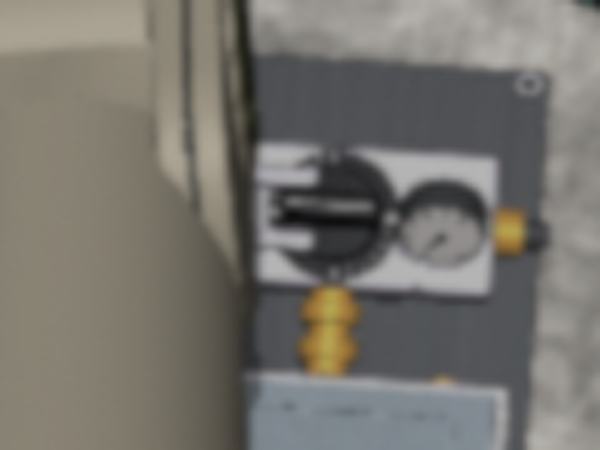

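The fork now straddles the bar: its prongs end at crop x≈318, having been at 258, which is about 25 mm of travel. It is hard against the stop at 37 N. I'll back off and go for the wedge.

>>> carry_out([
  [[0.25,0,0,0,0,0],[0.25,0,0,0,0,0],[0,0,-0.8,0,0,0],[0,0,-0.9,0,0,0],[0,0,-0.9,0,0,0],[0,0,-0.9,0,0,0],[0,0,0,0,0,0]],
])

```text
clock: 9.62
position: [0.6123, 0.1058, 0.2119]
ee_rot: [0.734, 0.679, 0.004, 0.003]
ft_force: [-0.2, 0.6, 0.9]
grip_width: -0.003
grasp_force: 0.0
```

```bash
python3 - <<'E'
from h import *
o=st(); go((.5197,-.277,.2),-4.2); go((.5197,-.277,.2),51.4)
E
python3 m.py | grep wedge
```

```text
t 9.62 pos [0.6123 0.1058 0.2119] x [0.077 0.997 0.003] y [ 0.997 -0.077  0.01 ] z [ 0.01   0.002 -1.   ] q [-0.58  0.34  0.42  1.53 -0.14  1.29 -0.22] F [-0.2  0.6  0.9] w -0.003
shift [-9.72 -1.57  0.25] turn [ 0.09 -0.03 -0.04]
shift [-9.72 -1.57  0.25] turn [ 0.1   0.02 -9.3 ]
wedge handle ((442.5304260253906, 264.6370849609375), (11.761370658874512, 50.858036041259766), 37.69424057006836) [[0.4808, -0.23, 0.012], [0.5676, -0.2992, 0.012], [0.5519, -0.3189, 0.012], [0.4653, -0.2497, 0.012]] [ 0.51640469 -0.27446108  0.012     ]
```

>>> carry_out([
  [[-0.88,-0.14,0,0,0,0],[-0.88,-0.14,0,0,0,0],[-0.88,-0.14,0,0,0,0],[-0.88,-0.14,0,0,0,0],[-0.88,-0.14,0,0,0,0],[-0.88,-0.14,0,0,0,0],[-0.88,-0.14,0,0,0,0],[-0.88,-0.14,0,0,0,0],[-0.88,-0.14,0,0,0,0],[-0.88,-0.14,0,0,0,0],[-0.88,-0.14,0,0,0,0],[0,0,0,0,0,-1],[0,0,0,0,0,-1],[0,0,0,0,0,-1],[0,0,0,0,0,-1],[0,0,0,0,0,-1],[0,0,0,0,0,-1],[0,0,0,0,0,-1],[0,0,0,0,0,-1],[0,0,0,0,0,-1]],
], hand=0)

```text
clock: 11.33
position: [0.5175, -0.2753, 0.2028]
ee_rot: [0.343, 0.939, -0.0, -0.001]
ft_force: [0.2, 0.4, 0.2]
grip_width: 0.501
grasp_force: 0.0
```

```bash
python3 - <<'E'
from h import *
o=st(); go((.5195,-.277,.003),51.4)
E
```

```text
t 11.33 pos [ 0.5175 -0.2753  0.2028] x [-0.765  0.644  0.002] y [ 0.644  0.765 -0.001] z [-0.002  0.    -1.   ] q [ 0.01  0.28  0.49  1.63 -0.13  1.27  1.39] F [0.2 0.4 0.2] w 0.501
shift [-0.07  0.01  4.99] turn [-0.01 -0.02 -0.25]
```

>>> carry_out([
  [[-0.07,0,0.9,0,0,-0.25],[0,0,0.9,0,0,0],[0,0,0.9,0,0,0],[0,0,0.9,0,0,0],[0,0,0.7,0,0,0],[0,0,0.4,0,0,0],[0,0,0.26,0,0,0],[0,0,0,0,0,0],[0,0,0,0,0,0]],
])

```text
clock: 12.08
position: [0.5202, -0.2771, 0.0056]
ee_rot: [0.333, 0.943, -0.0, -0.0]
ft_force: [-0.3, -0.3, 1.5]
grip_width: 0.499
grasp_force: 0.0
```

>>> carry_out([
  [[0,0,0,0,0,0],[0,0,0,0,0,0],[0,0,0,0,0,0],[0,0,0,0,0,0],[0,0,0,0,0,0],[0,0,0,0,0,0]],
], hand=1, force=90)

```text
clock: 12.58
position: [0.5214, -0.2774, 0.0075]
ee_rot: [0.333, 0.943, 0.0, 0.001]
ft_force: [-2.1, 0.8, 6.0]
grip_width: 0.248
grasp_force: 88.7
```

```bash
python3 - <<'E'
from h import *
o=st(); a=np.radians(-4.2);R=np.array([[np.cos(a),-np.sin(a)],[np.sin(a),np.cos(a)]]);O=np.array([.487,.0475])
for y in (.195,): w=O+R@[0,y]; print(w); go((*w,.2),-4.2)
print(O+R@[0,-.195])
E
```

```text
t 12.58 pos [ 0.5214 -0.2774  0.0075] x [-0.779  0.627 -0.002] y [0.627 0.779 0.001] z [ 0.002 -0.001 -1.   ] q [ 0.07  0.51  0.42  1.79 -0.26  0.9   1.5 ] F [-2.1  0.8  6. ] w 0.248
[0.50128145 0.24197632]
shift [ 8.53  9.8  -4.82] turn [0.02 0.02 9.22]
[ 0.47271855 -0.14697632]
```

>>> carry_out([
  [[0,0,-0.8,0,0,0],[0,0,-0.8,0,0,0],[0,0,-0.8,0,0,0],[0,0,-0.8,0,0,0],[0,0,-0.8,0,0,0],[0.66,0.75,0,0,0,0],[0.66,0.75,0,0,0,0],[0.66,0.75,0,0,0,0],[0.66,0.75,0,0,0,0],[0.66,0.75,0,0,0,0],[0.66,0.75,0,0,0,0],[0.66,0.75,0,0,0,0],[0.66,0.75,0,0,0,0],[0.66,0.75,0,0,0,0],[0.66,0.75,0,0,0,0],[0.66,0.75,0,0,0,0],[0.66,0.75,0,0,0,0],[0.66,0.75,0,0,0,0],[0,0,0,0,0,0]],
])

```text
clock: 14.17
position: [0.4956, 0.2516, 0.1666]
ee_rot: [0.328, 0.945, 0.002, -0.0]
ft_force: [-1.7, 1.6, -0.8]
grip_width: 0.242
grasp_force: 88.9
```

>>> carry_out([
  [[0,0,0,0,0,1],[0,0,0,0,0,1],[0,0,0,0,0,1],[0,0,0,0,0,1],[0,0,0,0,0,1],[0,0,0,0,0,1],[0,0,0,0,0,1],[0,0,0,0,0,1],[0,0,0,0,0,1],[0,0,0,0,0,0.22],[0,0,0,0,0,0],[0,0,0,0,0,0]],
])

```text
clock: 15.17
position: [0.4979, 0.2423, 0.1662]
ee_rot: [0.731, 0.682, 0.0, 0.0]
ft_force: [-0.2, 0.4, -1.7]
grip_width: 0.25
grasp_force: 88.9
```

```bash
python3 - <<'E'
from h import *
o=st();go((.5013,.242,.08),-4.2)
E
```

```text
t 15.17 pos [0.4979 0.2423 0.1662] x [0.069 0.998 0.001] y [ 0.998 -0.069  0.001] z [ 0.001  0.    -1.   ] q [-0.73  0.22  0.22  1.75 -0.05  1.18 -0.56] F [-0.2  0.4 -1.7] w 0.25
shift [-0.    0.08  2.16] turn [ 0.01 -0.    0.04]
```

>>> carry_out([
  [[0,0.08,0.8,0,0,0.04],[0,0,0.8,0,0,0],[0,0,0.8,0,0,0],[0,0,0.5,0,0,0],[0,0,0,0,0,0],[0,0,0,0,0,0]],
])

```text
clock: 15.67
position: [0.5007, 0.2417, 0.0496]
ee_rot: [0.733, 0.68, -0.001, -0.0]
ft_force: [-0.6, -0.1, -1.5]
grip_width: 0.248
grasp_force: 88.9
```

```bash
python3 - <<'E'
from h import *
o=st()
a=np.radians(-4.2);R=np.array([[np.cos(a),-np.sin(a)],[np.sin(a),np.cos(a)]]);O=np.array([.487,.0475])
c=camera("scene")[:,:,::-1];t=camera("top")[:,:,::-1]
A=cv2.resize(c[245:335,235:360],None,fx=3.2,fy=3.2,interpolation=cv2.INTER_CUBIC);B=cv2.resize(t[200:315,240:340],None,fx=3.9,fy=3.9,interpolation=cv2.INTER_CUBIC)
H=max(A.shape[0],B.shape[0]);I=np.zeros((H,A.shape[1]+B.shape[1],3),np.uint8);I[:A.shape[0],:A.shape[1]]=A;I[:B.shape[0],A.shape[1]:]=B
print(I.shape,A.shape); cv2.imwrite("pics/c5.png",I)
for nm,z in (("tip",.043),("slot",.041)):
    p=(o["position"][:2]+ -.093*np.array([.069,.998])) if nm=="tip" else O+R@[0,.086]
    u=proj("top",[*p,z]); s=proj("scene",[*p,z]); print(nm,p,u,s,"in crop",A.shape[1]+(u[0]-240)*3.9,(u[1]-200)*3.9,(s-[235,245])*3.2)
E
```

```text
t 15.67 pos [0.5007 0.2417 0.0496] x [ 0.075  0.997 -0.001] y [ 0.997 -0.075 -0.001] z [-0.001 -0.001 -1.   ] q [-0.71  0.36  0.21  1.85 -0.09  0.95 -0.54] F [-0.6 -0.1 -1.5] w 0.248
(448, 790, 3) (288, 400, 3)
tip [0.49430216 0.14890656] [245.01177904 275.42715364] [300.37565066 315.27894823] in crop 419.5459382565007 294.1658992112417 [209.2020821  224.89263432]
slot [0.49329848 0.13326905] [252.52705682 275.88812082] [303.91932065 310.74995638] in crop 448.8555215793071 295.96367121629305 [220.54182609 210.3998604 ]
```

View pics/c5.png

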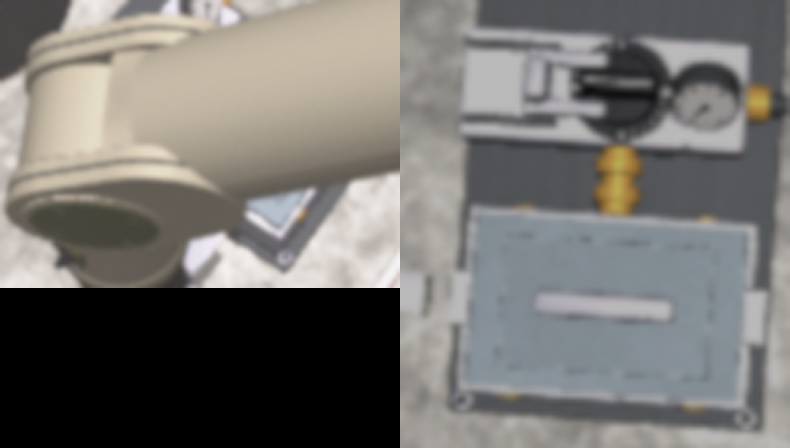

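The crop shows the tip at (424,293) facing the slot ledge at (450,297), about 1–2 mm off sideways. The lock is home over the bar. I'll nudge sideways and insert.

>>> carry_out([
  [[0,-0.035,0.015,0,0,0],[-0.15,0,0,0,0,0],[-0.15,0,0,0,0,0],[-0.15,0,0,0,0,0],[-0.15,0,0,0,0,0],[-0.1,0,0,0,0,0],[-0.1,0,0,0,0,0],[0,0,0,0,0,0]],
])

```text
clock: 16.43
position: [0.4972, 0.2091, 0.0491]
ee_rot: [0.734, 0.679, -0.0, 0.0]
ft_force: [-0.7, -0.5, -1.4]
grip_width: 0.249
grasp_force: 88.9
```

>>> carry_out([
  [[-0.1,0,0,0,0,0],[0,0,0,0,0,0]],
])

```text
clock: 16.6
position: [0.4969, 0.2057, 0.049]
ee_rot: [0.734, 0.679, -0.0, 0.0]
ft_force: [0.2, 0.4, -1.0]
grip_width: 0.249
grasp_force: 88.9
```

>>> carry_out([
  [[-0.1,0,0,0,0,0],[0,0,0,0,0,0]],
])

```text
clock: 16.77
position: [0.4966, 0.2028, 0.0492]
ee_rot: [0.734, 0.68, 0.001, -0.0]
ft_force: [0.2, 1.9, -2.6]
grip_width: 0.247
grasp_force: 88.8
```

>>> carry_out([
  [[-0.1,0,0,0,0,0],[0,0,0,0,0,0]],
])

```text
clock: 16.93
position: [0.4964, 0.2003, 0.0495]
ee_rot: [0.733, 0.68, 0.001, -0.001]
ft_force: [0.9, 7.4, -3.1]
grip_width: 0.25
grasp_force: 88.8
```

>>> carry_out([
  [[-0.08,0,0.02,0,0,0],[-0.08,0,0,0,0,0],[-0.08,0,0,0,0,0],[0,0,0,0,0,0],[0,0,0,0,0,0]],
])

```text
clock: 17.35
position: [0.4959, 0.1912, 0.049]
ee_rot: [0.733, 0.68, 0.002, -0.001]
ft_force: [1.3, 9.0, -2.4]
grip_width: 0.246
grasp_force: 88.9
```

>>> carry_out([
  [[-0.08,0,0,0,0,0],[-0.08,0,0,0,0,0],[0,0,0,0,0,0],[0,0,0,0,0,0]],
])

```text
clock: 17.68
position: [0.4954, 0.1843, 0.0488]
ee_rot: [0.733, 0.68, 0.001, -0.0]
ft_force: [1.2, 6.2, -1.8]
grip_width: 0.243
grasp_force: 88.9
```

>>> carry_out([
  [[0.4,0,0,0,0,0],[0.6,0,0,0,0,0],[0.6,0,0,0,0,0],[0,0,-0.8,0,0,0],[0,0,-0.8,0,0,0],[0,0,-0.8,0,0,0],[-0.9,0.07,-0.3,0,0,0],[-0.9,0.07,-0.3,0,0,0],[-0.9,0.07,0,0,0,0],[-0.9,0.07,0,0,0,0],[-0.9,0.07,0,0,0,0],[-0.9,0.07,0,0,0,0],[-0.9,0.07,0,0,0,0],[-0.9,0.07,0,0,0,0],[-0.9,0.07,0,0,0,0],[-0.9,0.07,0,0,0,0],[-0.9,0.07,0,0,0,0],[-0.9,0.07,0,0,0,0],[-0.9,0.07,0,0,0,0],[-0.9,0.07,0,0,0,0]],
])

```text
clock: 19.35
position: [0.4998, -0.2613, 0.1683]
ee_rot: [0.734, 0.68, -0.0, -0.0]
ft_force: [0.5, -0.1, -1.4]
grip_width: 0.247
grasp_force: 89.0
```

>>> carry_out([
  [[0,0,0,0,0,-1],[0,0,0,0,0,-1],[0,0,0,0,0,-1],[0,0,0,0,0,-1],[0,0,0,0,0,-1],[0,0,0,0,0,-1],[0,0,0,0,0,-1],[0,0,0,0,0,-1],[0,0,0,0,0,-1],[0,0,0,0,0,-1],[0,0,0,0,0,-1],[0,0,0,0,0,-1],[0,0,0,0,0,-1],[0,0,0,0,0,-1],[0,0,0,0,0,-1],[0,0,0,0,0,0]],
])

```text
clock: 20.68
position: [0.5, -0.2596, 0.1681]
ee_rot: [0.036, 0.999, 0.0, -0.0]
ft_force: [-0.1, -0.5, -2.4]
grip_width: 0.246
grasp_force: 89.0
```

```bash
python3 - <<'E'
from h import *
o=st();go((.50,-.27,.009),85.8)
crop("top",240,180,500,315,3,"c6.png")
E
```

```text
t 20.68 pos [ 0.5    -0.2596  0.1681] x [-0.997  0.072  0.001] y [0.072 0.997 0.   ] z [-0.001  0.    -1.   ] q [ 0.06  0.25  0.39  1.73 -0.1   1.19  1.98] F [-0.1 -0.5 -2.4] w 0.246
shift [-0.02 -0.26  3.98] turn [ 0.   -0.01  0.01]
```

View pics/c6.png

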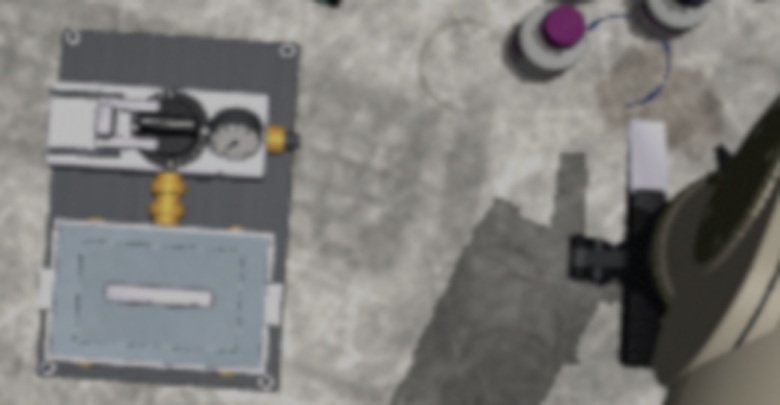

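The lid is still square on the unit and the lock is home. The wedge is held along unit x at crop (645,250). I'll set it down and regrasp it reversed.

>>> carry_out([
  [[0,0,0.9,0,0,0],[0,0,0.9,0,0,0],[0,0,0.9,0,0,0],[0,0,0.8,0,0,0],[0,0,0.3,0,0,0],[0,0,0.18,0,0,0],[0,0,0,0,0,0],[0,0,0,0,0,0]],
])

```text
clock: 21.4
position: [0.5013, -0.26, 0.0104]
ee_rot: [0.039, 0.999, -0.0, 0.001]
ft_force: [0.3, -0.4, -1.4]
grip_width: 0.24
grasp_force: 89.0
```

>>> carry_out([
  [[0,0,0,0,0,0],[0,0,0,0,0,0],[0,0,0,0,0,0],[0,0,0,0,0,0],[0,0,-0.5,0,0,0],[0,0,-0.7,0,0,0],[0,0,-0.7,0,0,0],[0,0,0,0,0,0]],
], hand=0)

```text
clock: 22.07
position: [0.5031, -0.261, 0.0906]
ee_rot: [0.039, 0.999, -0.001, 0.004]
ft_force: [0.8, -1.9, -0.3]
grip_width: 0.498
grasp_force: 0.0
```

>>> carry_out([
  [[0,0,0,0,0,1],[0,0,0,0,0,1],[0,0,0,0,0,1],[0,0,0,0,0,1],[0,0,0,0,0,1],[0,0,0,0,0,1],[0,0,0,0,0,1],[0,0,0,0,0,1],[0,0,0,0,0,1],[0,0,0,0,0,1],[0,0,0,0,0,1],[0,0,0,0,0,1],[0,0,0,0,0,1],[0,0,0,0,0,1],[0,0,0,0,0,1]],
])

```text
clock: 23.32
position: [0.5005, -0.2594, 0.0852]
ee_rot: [0.736, 0.678, 0.0, 0.0]
ft_force: [-0.4, 0.4, -0.1]
grip_width: 0.499
grasp_force: 0.0
```

>>> carry_out([
  [[0,0,0,0,0,1],[0,0,0,0,0,1],[0,0,0,0,0,1],[0,0,0,0,0,1],[0,0,0,0,0,1],[0,0,0,0,0,1],[0,0,0,0,0,1],[0,0,0,0,0,1],[0,0,0,0,0,1],[0,0,0,0,0,1],[0,0,0,0,0,1],[0,0,0,0,0,1],[0,0,0,0,0,1],[0,0,0,0,0,1],[0,0,0,0,0,1],[0,0,0,0,0,0],[0,0,0,0,0,0]],
])

```text
clock: 24.73
position: [0.5005, -0.2593, 0.0851]
ee_rot: [0.999, -0.037, 0.0, 0.0]
ft_force: [-0.3, -1.4, 0.2]
grip_width: 0.497
grasp_force: 0.0
```

```bash
python3 - <<'E'
from h import *
o=st();go((.50,-.2596,.0075),-94.2)
E
```

```text
t 24.73 pos [ 0.5005 -0.2593  0.0851] x [ 0.997 -0.073  0.   ] y [-0.073 -0.997  0.   ] z [ 0. -0. -1.] q [-0.39  0.49  0.99  1.83 -0.47  1.07 -0.87] F [-0.3 -1.4  0.2] w 0.497
shift [-0.01  0.01  1.94] turn [ 0. -0. -0.]
```

>>> carry_out([
  [[0,0,0.7,0,0,0],[0,0,0.7,0,0,0],[0,0,0.4,0,0,0],[0,0,0.16,0,0,0],[0,0,0,0,0,0]],
])

```text
clock: 25.15
position: [0.4996, -0.2592, 0.0057]
ee_rot: [0.999, -0.037, -0.001, -0.0]
ft_force: [-0.5, -0.2, 0.3]
grip_width: 0.497
grasp_force: 0.0
```

>>> carry_out([
  [[0,0,0,0,0,0],[0,0,0,0,0,0],[0,0,0,0,0,0],[0,0,0,0,0,0],[0,0,0,0,0,0],[0,0,-0.6,0,0,0],[0,0,-0.8,0,0,0],[0,0,-0.6,0,0,0]],
], hand=1)

```text
clock: 25.82
position: [0.5006, -0.2599, 0.0891]
ee_rot: [0.999, -0.038, 0.001, 0.0]
ft_force: [1.5, -0.1, -0.7]
grip_width: 0.25
grasp_force: 88.9
```

>>> carry_out([
  [[0,0,0,0,0,-1],[0,0,0,0,0,-1],[0,0,0,0,0,-1],[0,0,0,0,0,-1],[0,0,0,0,0,-1],[0,0,0,0,0,-1],[0,0,0,0,0,-1],[0,0,0,0,0,-1],[0,0,0,0,0,-1],[0,0,0,0,0,-1],[0,0,0,0,0,-1],[0,0,0,0,0,-1],[0,0,0,0,0,-1],[0,0,0,0,0,-1],[0,0,0,0,0,-1],[0.9,-0.3,0,0,0,0],[0.9,-0.3,0,0,0,0],[0.9,-0.3,0,0,0,0],[0,0,0,0,0,0],[0,0,0,0,0,0]],
])

```text
clock: 27.48
position: [0.4731, -0.1468, 0.0875]
ee_rot: [0.732, 0.681, 0.001, 0.0]
ft_force: [-0.1, -1.0, -0.9]
grip_width: 0.247
grasp_force: 89.0
```

```bash
python3 - <<'E'
from h import *
o=st();go((.4727,-.147,.0488),-4.2)
m=camera("top"); 
c=crop("top",270,240,400,315,6,"c7.png")
p=o["position"][:2]+.094*np.array([.073,.997]); print("tip pred px", proj("top",[*p,o["position"][2]-.006]))
a=np.radians(-4.2);R=np.array([[np.cos(a),-np.sin(a)],[np.sin(a),np.cos(a)]]); print(proj("top",[*(np.array([.487,.0475])+R@[0,-.086]),.041]))
E
```

```text
t 27.48 pos [ 0.4731 -0.1468  0.0875] x [0.072 0.997 0.002] y [ 0.997 -0.072  0.001] z [ 0.002  0.001 -1.   ] q [-0.37  0.21  0.65  1.99 -0.15  0.99  0.27] F [-0.1 -1.  -0.9] w 0.247
shift [-0.01 -0.01  0.97] turn [ 0.01 -0.01  0.01]
tip pred px [341.27082627 281.61777079]
[333.67015951 281.48592942]
```

View pics/c7.png

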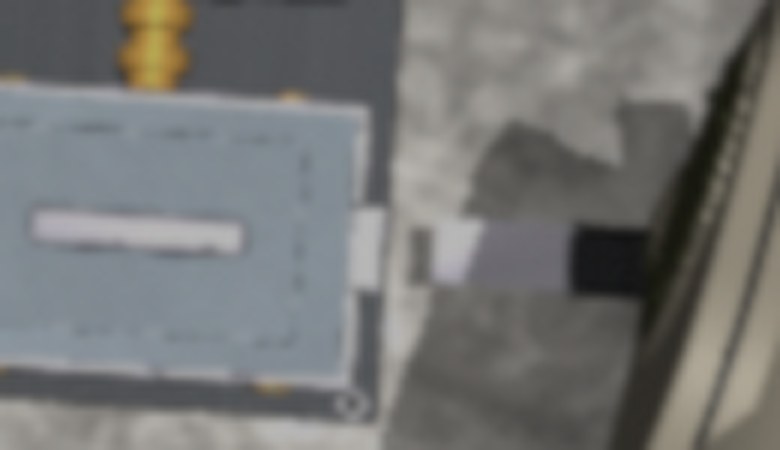

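The blade tip is at crop (430,253) and the right ledge is centred at (368,250), so it is aligned to within 1 mm. I'll lower and insert.

>>> carry_out([
  [[0,0,0.5,0,0,0],[0,0,0.475,0,0,0],[0,0,0,0,0,0],[0.2,0,0,0,0,0],[0.2,0,0,0,0,0],[0.2,0,0,0,0,0],[0.2,0,0,0,0,0],[0,0,0,0,0,0]],
])

```text
clock: 28.25
position: [0.4763, -0.1153, 0.0488]
ee_rot: [0.733, 0.68, 0.001, 0.0]
ft_force: [0.9, 1.2, -0.7]
grip_width: 0.245
grasp_force: 89.1
```

>>> carry_out([
  [[0.1,0,0,0,0,0],[0.1,0,0,0,0,0],[0,0,0,0,0,0]],
])

```text
clock: 28.5
position: [0.4764, -0.1081, 0.0482]
ee_rot: [0.733, 0.68, 0.001, 0.0]
ft_force: [0.7, 2.2, 1.2]
grip_width: 0.245
grasp_force: 89.3
```

>>> carry_out([
  [[0.1,0,0,0,0,0],[0.1,0,0.02,0,0,0],[0,0,0,0,0,0]],
])

```text
clock: 28.75
position: [0.4769, -0.1029, 0.0475]
ee_rot: [0.734, 0.679, -0.0, 0.001]
ft_force: [-0.5, -7.1, 5.7]
grip_width: 0.251
grasp_force: 89.9
```

>>> carry_out([
  [[0.1,0,0,0,0,0],[0.1,0,0,0,0,0],[0.1,0,0,0,0,0],[0,0,0,0,0,0],[0,0,0,0,0,0]],
])

```text
clock: 29.17
position: [0.4781, -0.0912, 0.0478]
ee_rot: [0.734, 0.679, 0.0, 0.001]
ft_force: [-0.3, -7.8, 6.7]
grip_width: 0.247
grasp_force: 90.0
```

>>> carry_out([
  [[0.1,0,0,0,0,0],[0.1,0,0,0,0,0],[0.03,0,0,0,0,0],[0,0,0,0,0,0],[0,0,0,0,0,0]],
])

```text
clock: 29.58
position: [0.479, -0.0828, 0.0479]
ee_rot: [0.735, 0.679, -0.0, 0.002]
ft_force: [-1.9, -10.9, 8.8]
grip_width: 0.244
grasp_force: 90.2
```

```bash
python3 - <<'E'
from h import *
o=st()
c=crop("top",240,235,350,315,6,"c8.png")
E
```

```text
t 29.58 pos [ 0.479  -0.0828  0.0479] x [ 0.079  0.997 -0.002] y [ 0.997 -0.079  0.003] z [ 0.002 -0.003 -1.   ] q [-0.46  0.25  0.6   2.05 -0.17  0.9   0.15] F [ -1.9 -10.9   8.8] w 0.244
```

View pics/c8.png

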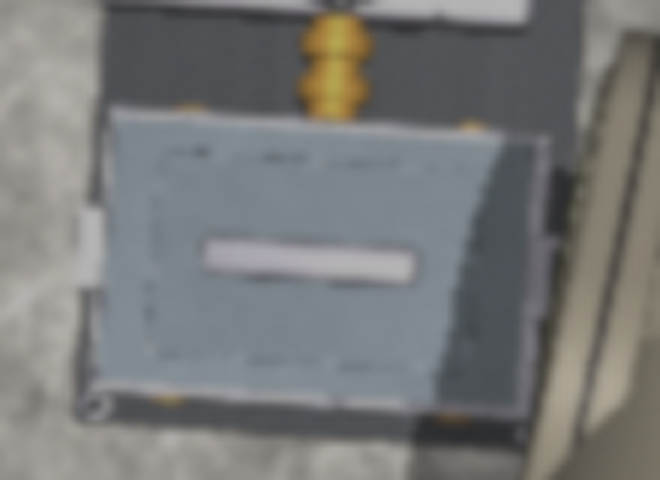

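The lid's right end is raised and the lid is undisturbed otherwise, with its handle at crop (308,262). I'll switch ends.

>>> carry_out([
  [[-0.5,0,0,0,0,0],[-0.6,0,0,0,0,0],[-0.6,0,0,0,0,0],[0,0,-0.5,0,0,0],[0,0,-0.5,0,0,0],[-0.9,0.2,0,0,0,0],[-0.9,0.2,0,0,0,0],[-0.9,0.2,0,0,0,0],[0,0,0,0,0,0]],
])

```text
clock: 30.38
position: [0.4875, -0.2648, 0.0875]
ee_rot: [0.736, 0.677, -0.001, 0.002]
ft_force: [-2.1, 0.0, -0.0]
grip_width: 0.244
grasp_force: 89.0
```

>>> carry_out([
  [[0,0,0,0,0,1],[0,0,0,0,0,1],[0,0,0,0,0,1],[0,0,0,0,0,1],[0,0,0,0,0,1],[0,0,0,0,0,1],[0,0,0,0,0,1],[0,0,0,0,0,1],[0,0,0,0,0,1],[0,0,0,0,0,1],[0,0,0,0,0,1],[0,0,0,0,0,1],[0,0,0,0,0,1],[0,0,0,0,0,1],[0,0,0,0,0,1],[0,0,0,0,0,0],[0,0,0,0,0,0]],
])

```text
clock: 31.8
position: [0.4883, -0.2571, 0.0866]
ee_rot: [0.999, -0.037, -0.0, 0.0]
ft_force: [-0.9, -0.5, -1.5]
grip_width: 0.248
grasp_force: 89.0
```

```bash
python3 - <<'E'
from h import *
o=st();go((.49,-.26,.009),-94.2)
E
```

```text
t 31.8 pos [ 0.4883 -0.2571  0.0866] x [ 0.997 -0.073 -0.001] y [-0.073 -0.997  0.   ] z [-0.001 -0.    -1.   ] q [-0.42  0.47  1.01  1.86 -0.45  1.06 -0.87] F [-0.9 -0.5 -1.5] w 0.248
shift [0.05 0.07 1.94] turn [ 0.    0.01 -0.  ]
```

>>> carry_out([
  [[0,0,0.7,0,0,0],[0,0,0.7,0,0,0],[0,0,0.3,0,0,0],[0,0,0.24,0,0,0],[0,0,0,0,0,0],[0,0,0,0,0,0]],
])

```text
clock: 32.3
position: [0.4887, -0.2578, 0.0098]
ee_rot: [0.999, -0.038, 0.0, 0.0]
ft_force: [-0.5, 0.3, -1.4]
grip_width: 0.248
grasp_force: 89.0
```

>>> carry_out([
  [[0,0,0,0,0,0],[0,0,0,0,0,0],[0,0,0,0,0,0],[0,0,0,0,0,0],[0,0,-0.5,0,0,0],[0,0,-0.7,0,0,0],[0,0,-0.7,0,0,0],[0,0,0,0,0,-1],[0,0,0,0,0,-1],[0,0,0,0,0,-1],[0,0,0,0,0,-1],[0,0,0,0,0,-1],[0,0,0,0,0,-1],[0,0,0,0,0,-1],[0,0,0,0,0,-1],[0,0,0,0,0,-1],[0,0,0,0,0,-1]],
], hand=0)

```text
clock: 33.72
position: [0.4885, -0.2574, 0.0855]
ee_rot: [0.883, 0.469, 0.0, 0.0]
ft_force: [0.3, -0.2, 0.2]
grip_width: 0.499
grasp_force: 0.0
```

>>> carry_out([
  [[0,0,0,0,0,-1],[0,0,0,0,0,-1],[0,0,0,0,0,-1],[0,0,0,0,0,-1],[0,0,0,0,0,-1],[0,0,0,0,0,-1],[0,0,0,0,0,-1],[0,0,0,0,0,-1],[0,0,0,0,0,-1],[0,0,0,0,0,-1],[0,0,0,0,0,-1],[0,0,0,0,0,-1],[0,0,0,0,0,-1],[0,0,0,0,0,-1],[0,0,0,0,0,-1],[0,0,0,0,0,-1],[0,0,0,0,0,-1],[0,0,0,0,0,-1],[0,0,0,0,0,-1],[0,0,0,0,0,-1]],
])

```text
clock: 35.38
position: [0.4884, -0.2574, 0.0854]
ee_rot: [0.036, 0.999, -0.0, 0.0]
ft_force: [0.2, 0.3, 0.4]
grip_width: 0.498
grasp_force: 0.0
```

>>> carry_out([
  [[0,0,0,0,0,0],[0,0,0,0,0,0]],
])

```text
clock: 35.55
position: [0.4884, -0.2575, 0.0854]
ee_rot: [0.04, 0.999, 0.0, 0.0]
ft_force: [-0.6, -0.3, 0.4]
grip_width: 0.497
grasp_force: 0.0
```

```bash
python3 - <<'E'
from h import *
o=st();go((.4883,-.2571,.0068),85.8)
E
```

```text
t 35.55 pos [ 0.4884 -0.2575  0.0854] x [-0.997  0.08  -0.   ] y [0.08  0.997 0.   ] z [ 0.  0. -1.] q [ 0.06  0.31  0.4   1.84 -0.14  1.01  2.01] F [-0.6 -0.3  0.4] w 0.497
shift [0.   0.01 1.96] turn [ 0.    0.   -0.07]
```

>>> carry_out([
  [[0,0,0.7,0,0,0],[0,0,0.7,0,0,0],[0,0,0.4,0,0,0],[0,0,0.16,0,0,-0.07],[0,0,0,0,0,0]],
])

```text
clock: 35.97
position: [0.4875, -0.257, 0.0056]
ee_rot: [0.036, 0.999, 0.0, -0.001]
ft_force: [-0.1, 0.9, 1.0]
grip_width: 0.499
grasp_force: 0.0
```

>>> carry_out([
  [[0,0,0,0,0,0],[0,0,0,0,0,0],[0,0,0,0,0,0],[0,0,0,0,0,0],[0,0,0,0,0,0],[0,0,-0.8,0,0,0],[0,0,-0.8,0,0,0],[0,0,-0.8,0,0,0],[0,0,-0.8,0,0,0],[0,0,-0.8,0,0,0]],
], hand=1)

```text
clock: 36.8
position: [0.4883, -0.2574, 0.1692]
ee_rot: [0.035, 0.999, -0.0, 0.001]
ft_force: [1.9, -0.8, -2.2]
grip_width: 0.248
grasp_force: 88.8
```

>>> carry_out([
  [[0,0,0,0,0,1],[0,0,0,0,0,1],[0,0,0,0,0,1],[0,0,0,0,0,1],[0,0,0,0,0,1],[0,0,0,0,0,1],[0,0,0,0,0,1],[0,0,0,0,0,1],[0,0,0,0,0,1],[0,0,0,0,0,1],[0,0,0,0,0,1],[0,0,0,0,0,1],[0,0,0,0,0,1],[0,0,0,0,0,1],[0,0,0,0,0,1],[0,0,0,0,0,0]],
])

```text
clock: 38.13
position: [0.4886, -0.2573, 0.1674]
ee_rot: [0.733, 0.68, 0.0, 0.0]
ft_force: [0.3, 0.1, -1.4]
grip_width: 0.245
grasp_force: 88.8
```

>>> carry_out([
  [[0.89,-0.04,0,0,0,0],[0.89,-0.04,0,0,0,0],[0.89,-0.04,0,0,0,0],[0.89,-0.04,0,0,0,0],[0.89,-0.04,0,0,0,0],[0.89,-0.04,0,0,0,0],[0.89,-0.04,0,0,0,0],[0.89,-0.04,0,0,0,0],[0.89,-0.04,0,0,0,0],[0.89,-0.04,0,0,0,0],[0.89,-0.04,0,0,0,0],[0.89,-0.04,0,0,0,0],[0.89,-0.04,0,0,0,0],[0.89,-0.04,0,0,0,0],[0,0,0,0,0,0],[0,0,0,0,0,0],[0,0,0,0,0,0]],
])

```text
clock: 39.55
position: [0.5009, 0.2409, 0.1671]
ee_rot: [0.731, 0.683, -0.0, 0.0]
ft_force: [-1.0, -1.3, -1.4]
grip_width: 0.246
grasp_force: 88.8
```

```bash
python3 - <<'E'
from h import *
o=st();go((.4993,.242,.0485),-4.2)
E
```

```text
t 39.55 pos [0.5009 0.2409 0.1671] x [ 0.067  0.998 -0.   ] y [ 0.998 -0.067  0.   ] z [ 0. -0. -1.] q [-0.74  0.22  0.24  1.74 -0.06  1.18 -0.55] F [-1.  -1.3 -1.4] w 0.246
shift [ 0.03 -0.04  2.96] turn [0.   0.   0.06]
```

>>> carry_out([
  [[0.03,-0.04,0.8,0,0,0.06],[0,0,0.8,0,0,0],[0,0,0.8,0,0,0],[0,0,0.56,0,0,0],[0,0,0,0,0,0],[-0.2,0,0,0,0,0],[-0.2,0,0,0,0,0],[-0.2,0,0,0,0,0],[-0.2,0,0,0,0,0],[-0.1,0,0,0,0,0],[0,0,0,0,0,0]],
])

```text
clock: 40.47
position: [0.497, 0.2054, 0.0494]
ee_rot: [0.734, 0.679, 0.001, 0.0]
ft_force: [0.4, 0.1, -0.7]
grip_width: 0.247
grasp_force: 88.8
```

>>> carry_out([
  [[-0.1,0,0,0,0,0],[-0.1,0,0,0,0,0],[-0.1,0,0.02,0,0,0],[-0.1,0,0,0,0,0],[0,0,0,0,0,0]],
])

```text
clock: 40.88
position: [0.4957, 0.1905, 0.0481]
ee_rot: [0.734, 0.68, 0.0, 0.0]
ft_force: [0.5, -0.9, 4.4]
grip_width: 0.241
grasp_force: 89.5
```

>>> carry_out([
  [[-0.1,0,0,0,0,0],[-0.1,0,0,0,0,0],[-0.1,0,0,0,0,0],[0,0,0,0,0,0],[0,0,0,0,0,0]],
])

```text
clock: 41.3
position: [0.4951, 0.1807, 0.0486]
ee_rot: [0.733, 0.68, 0.002, -0.0]
ft_force: [0.7, 6.2, 5.1]
grip_width: 0.247
grasp_force: 89.6
```

>>> carry_out([
  [[-0.1,0,0,0,0,0],[-0.1,0,0,0,0,0],[-0.1,0,0,0,0,0],[0,0,0,0,0,0],[0,0,0,0,0,0]],
])

```text
clock: 41.72
position: [0.4944, 0.1684, 0.0487]
ee_rot: [0.733, 0.68, 0.002, -0.0]
ft_force: [-0.0, 4.3, 8.0]
grip_width: 0.245
grasp_force: 89.9
```

>>> carry_out([
  [[0.5,0,0,0,0,0],[0.7,0,0,0,0,0],[0.7,0,0,0,0,0],[0,0,-0.8,0,0,0],[0,0,-0.8,0,0,0],[0,0,-0.8,0,0,0],[-0.9,0.07,-0.3,0,0,0],[-0.9,0.07,-0.3,0,0,0],[-0.9,0.07,0,0,0,0],[-0.9,0.07,0,0,0,0],[-0.9,0.07,0,0,0,0],[-0.9,0.07,0,0,0,0],[-0.9,0.07,0,0,0,0],[-0.9,0.07,0,0,0,0],[-0.9,0.07,0,0,0,0],[-0.9,0.07,0,0,0,0],[-0.9,0.07,0,0,0,0],[-0.9,0.07,0,0,0,0],[-0.9,0.07,0,0,0,0],[-0.9,0.07,0,0,0,0]],
])

```text
clock: 43.38
position: [0.4993, -0.2644, 0.1672]
ee_rot: [0.733, 0.68, -0.0, -0.0]
ft_force: [0.3, 0.6, -1.2]
grip_width: 0.244
grasp_force: 88.9
```

>>> carry_out([
  [[0,0,0,0,0,-1],[0,0,0,0,0,-1],[0,0,0,0,0,-1],[0,0,0,0,0,-1],[0,0,0,0,0,-1],[0,0,0,0,0,-1],[0,0,0,0,0,-1],[0,0,0,0,0,-1],[0,0,0,0,0,-1],[0,0,0,0,0,-1],[0,0,0,0,0,-1],[0,0,0,0,0,-1],[0,0,0,0,0,-1],[0,0,0,0,0,-1],[0,0,0,0,0,-1],[0,0,0,0,0,0],[0,0,0,0,0,0]],
])

```text
clock: 44.8
position: [0.4997, -0.2628, 0.1672]
ee_rot: [0.04, 0.999, 0.0, -0.001]
ft_force: [-0.2, -0.2, -0.9]
grip_width: 0.25
grasp_force: 88.9
```

```bash
python3 - <<'E'
from h import *
o=st();go((.49,-.26,.009),85.8)
E
```

```text
t 44.8 pos [ 0.4997 -0.2628  0.1672] x [-0.997  0.079  0.001] y [0.079 0.997 0.   ] z [-0.001  0.    -1.   ] q [ 0.06  0.25  0.4   1.73 -0.1   1.19  1.98] F [-0.2 -0.2 -0.9] w 0.25
shift [0.24 0.05 3.95] turn [ 0.   -0.01 -0.06]
```

>>> carry_out([
  [[0,0,0.9,0,0,0],[0,0,0.9,0,0,0],[0,0,0.9,0,0,0],[0,0,0.8,0,0,0],[0,0,0.3,0,0,0],[0,0,0.15,0,0,0],[0,0,0,0,0,0],[0,0,0,0,0,0]],
])

```text
clock: 45.47
position: [0.5009, -0.2633, 0.011]
ee_rot: [0.039, 0.999, -0.0, 0.001]
ft_force: [-0.4, 0.5, -1.5]
grip_width: 0.248
grasp_force: 88.9
```

>>> carry_out([
  [[0,0,0,0,0,0],[0,0,0,0,0,0],[0,0,0,0,0,0],[0,0,0,0,0,0],[0,0,-0.5,0,0,0],[0,0,-0.7,0,0,0],[0,0,-0.7,0,0,0],[0,0,0,0,0,1],[0,0,0,0,0,1],[0,0,0,0,0,1],[0,0,0,0,0,1],[0,0,0,0,0,1],[0,0,0,0,0,1],[0,0,0,0,0,1],[0,0,0,0,0,1],[0,0,0,0,0,1],[0,0,0,0,0,1]],
], hand=0)

```text
clock: 46.88
position: [0.5003, -0.2627, 0.0859]
ee_rot: [0.535, 0.845, 0.0, 0.0]
ft_force: [0.4, 0.1, 0.6]
grip_width: 0.502
grasp_force: 0.0
```

>>> carry_out([
  [[0,0,0,0,0,1],[0,0,0,0,0,1],[0,0,0,0,0,1],[0,0,0,0,0,1],[0,0,0,0,0,1],[0,0,0,0,0,1],[0,0,0,0,0,1],[0,0,0,0,0,1],[0,0,0,0,0,1],[0,0,0,0,0,1],[0,0,0,0,0,1],[0,0,0,0,0,1],[0,0,0,0,0,1],[0,0,0,0,0,1],[0,0,0,0,0,1],[0,0,0,0,0,1],[0,0,0,0,0,1],[0,0,0,0,0,1],[0,0,0,0,0,1],[0,0,0,0,0,1]],
])

```text
clock: 48.55
position: [0.5004, -0.2626, 0.0859]
ee_rot: [0.999, -0.04, 0.0, -0.0]
ft_force: [1.2, -0.1, 0.5]
grip_width: 0.5
grasp_force: 0.0
```

>>> carry_out([
  [[0,0,0,0,0,0],[0,0,0,0,0,0]],
])

```text
clock: 48.72
position: [0.5003, -0.2627, 0.0857]
ee_rot: [0.999, -0.036, -0.0, 0.0]
ft_force: [-0.9, 0.7, -0.0]
grip_width: 0.5
grasp_force: 0.0
```

```bash
python3 - <<'E'
from h import *
o=st();go((.4997,-.2628,.0068),-94.2)
E
```

```text
t 48.72 pos [ 0.5003 -0.2627  0.0857] x [ 0.997 -0.072 -0.   ] y [-0.072 -0.997  0.   ] z [-0. -0. -1.] q [-0.39  0.5   1.    1.83 -0.48  1.08 -0.85] F [-0.9  0.7 -0. ] w 0.5
shift [-0.01  0.    1.97] turn [0.   0.   0.01]
```

>>> carry_out([
  [[0,0,0.7,0,0,0],[0,0,0.7,0,0,0],[0,0,0.4,0,0,0],[0,0,0.17,0,0,0],[0,0,0,0,0,0]],
])

```text
clock: 49.13
position: [0.4993, -0.2625, 0.0058]
ee_rot: [0.999, -0.037, -0.001, -0.0]
ft_force: [0.1, 0.3, -0.4]
grip_width: 0.501
grasp_force: 0.0
```

>>> carry_out([
  [[0,0,0,0,0,0],[0,0,0,0,0,0],[0,0,0,0,0,0],[0,0,0,0,0,0],[0,0,0,0,0,0],[0,0,-0.6,0,0,0],[0,0,-0.8,0,0,0],[0,0,-0.6,0,0,0]],
], hand=1)

```text
clock: 49.8
position: [0.5004, -0.2632, 0.0893]
ee_rot: [0.999, -0.038, 0.001, 0.0]
ft_force: [1.3, -0.7, -1.9]
grip_width: 0.242
grasp_force: 88.8
```

>>> carry_out([
  [[0,0,0,0,0,-1],[0,0,0,0,0,-1],[0,0,0,0,0,-1],[0,0,0,0,0,-1],[0,0,0,0,0,-1],[0,0,0,0,0,-1],[0,0,0,0,0,-1],[0,0,0,0,0,-1],[0,0,0,0,0,-1],[0,0,0,0,0,-1],[0,0,0,0,0,-1],[0,0,0,0,0,-1],[0,0,0,0,0,-1],[0,0,0,0,0,-1],[0,0,0,0,0,-1],[0.94,-0.3,0,0,0,0],[0.94,-0.3,0,0,0,0],[0.94,-0.3,0,0,0,0],[0,0,0,0,0,0],[0,0,0,0,0,0]],
])

```text
clock: 51.47
position: [0.4732, -0.1452, 0.0877]
ee_rot: [0.732, 0.681, 0.001, 0.0]
ft_force: [0.3, -0.6, -1.7]
grip_width: 0.242
grasp_force: 88.9
```

```bash
python3 - <<'E'
from h import *
o=st();go((.4731,-.147,.0485),-4.2)
E
```

```text
t 51.47 pos [ 0.4732 -0.1452  0.0877] x [0.071 0.997 0.002] y [ 0.997 -0.071  0.001] z [ 0.002  0.001 -1.   ] q [-0.39  0.21  0.66  1.99 -0.15  0.99  0.27] F [ 0.3 -0.6 -1.7] w 0.242
shift [-0.05 -0.    0.98] turn [ 0.01 -0.01  0.02]
```

>>> carry_out([
  [[0,0,0.5,0,0,0],[0,0,0.475,0,0,0],[0,0,0,0,0,0],[0.2,0,0,0,0,0],[0.2,0,0,0,0,0],[0.2,0,0,0,0,0],[0.2,0,0,0,0,0],[0.1,0,0,0,0,0],[0.1,0,0,0,0,0],[0.1,0,0.02,0,0,0],[0.1,0,0,0,0,0],[0.1,0,0,0,0,0],[0,0,0,0,0,0]],
])

```text
clock: 52.55
position: [0.4773, -0.0949, 0.0474]
ee_rot: [0.733, 0.68, 0.0, 0.0]
ft_force: [0.2, 1.9, 5.1]
grip_width: 0.243
grasp_force: 89.6
```

>>> carry_out([
  [[0.1,0,0,0,0,0],[0.1,0,0,0,0,0],[0.1,0,0,0,0,0],[0.1,0,0,0,0,0],[0.1,0,0,0,0,0],[0,0,0,0,0,0],[0,0,0,0,0,0]],
])

```text
clock: 53.13
position: [0.4791, -0.0769, 0.0479]
ee_rot: [0.734, 0.679, 0.0, 0.001]
ft_force: [-0.4, -5.3, 9.8]
grip_width: 0.241
grasp_force: 90.3
```

```bash
python3 - <<'E'
from h import *
o=st()
E
```

```text
t 53.13 pos [ 0.4791 -0.0769  0.0479] x [ 0.077  0.997 -0.001] y [ 0.997 -0.077  0.002] z [ 0.002 -0.001 -1.   ] q [-0.48  0.25  0.61  2.05 -0.18  0.9   0.14] F [-0.4 -5.3  9.8] w 0.241
```

>>> carry_out([
  [[0.09,0,0,0,0,0],[0,0,0,0,0,0],[0,0,0,0,0,0]],
])

```text
clock: 53.38
position: [0.4795, -0.0738, 0.0481]
ee_rot: [0.734, 0.679, 0.0, 0.001]
ft_force: [-1.1, -6.7, 10.8]
grip_width: 0.245
grasp_force: 90.4
```

>>> carry_out([
  [[-0.5,0,0,0,0,0],[-0.7,0,0,0,0,0],[-0.7,0,0,0,0,0],[0,0,-0.5,0,0,0],[0,0,-0.5,0,0,0],[-0.9,0.2,0,0,0,0],[-0.9,0.2,0,0,0,0],[-0.9,0.2,0,0,0,0],[0,0,0,0,0,0],[0,0,0,0,0,0]],
])

```text
clock: 54.22
position: [0.4875, -0.2595, 0.0865]
ee_rot: [0.735, 0.678, -0.001, -0.0]
ft_force: [-0.6, 0.4, -2.0]
grip_width: 0.245
grasp_force: 88.9
```

```bash
python3 - <<'E'
from h import *
o=st();go((.4731,-.26,.0865),-4.2)
c=camera("scene")[:,:,::-1];t=camera("top")[:,:,::-1]
A=cv2.resize(c[235:335,240:365],None,fx=3.2,fy=3.2,interpolation=cv2.INTER_CUBIC);B=cv2.resize(t[235:315,245:345],None,fx=4,fy=4,interpolation=cv2.INTER_CUBIC)
cv2.imwrite("pics/c9.png",np.hstack([A,B]))
E
```

```text
t 54.22 pos [ 0.4875 -0.2595  0.0865] x [ 0.08   0.997 -0.001] y [ 0.997 -0.08  -0.002] z [-0.002 -0.001 -1.   ] q [-0.18  0.36  0.69  1.85 -0.26  1.03  0.54] F [-0.6  0.4 -2. ] w 0.245
shift [-0.04 -0.36 -0.  ] turn [-0.01  0.01 -0.06]
```

View pics/c9.png

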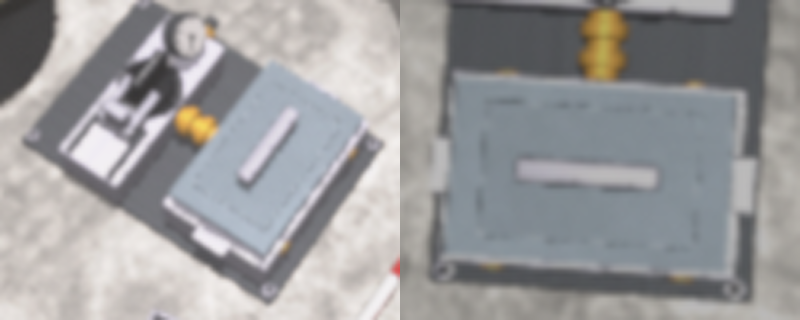

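The lid looks raised and square, with the fork lock home. I'll measure the handle's height at its two ends across the two views, before and after.

```bash
python3 - <<'E'
from h import *
def tri(a,b):
    A0=cast("scene",a,0);A1=cast("scene",a,.5);B0=cast("top",b,0);B1=cast("top",b,.5)
    s=np.linalg.lstsq(np.c_[A1-A0,-(B1-B0)],B0-A0,rcond=None)[0]; return (A0+s[0]*(A1-A0)+B0+s[1]*(B1-B0))/2
def ends(im,x0,y0,x1,y1,f=6):
    g=cv2.resize(cv2.cvtColor(im,cv2.COLOR_BGR2HSV)[y0:y1,x0:x1],None,fx=f,fy=f,interpolation=cv2.INTER_CUBIC)
    m=((g[...,1]<16)&(g[...,2]>145)).astype(np.uint8)
    c=max(cv2.findContours(m,0,1)[0],key=cv2.contourArea); (cx,cy),(w,h),a=cv2.minAreaRect(c)
    p=cv2.boxPoints(((cx,cy),(w,h),a)); e=[(p[0]+p[1])/2,(p[1]+p[2])/2,(p[2]+p[3])/2,(p[3]+p[0])/2]
    e=[e[0],e[2]] if w*0+np.linalg.norm(e[0]-e[2])>np.linalg.norm(e[1]-e[3]) else [e[1],e[3]]
    e=sorted(e,key=lambda q:q[0]); return [(q+.5)/f-.5+[x0,y0] for q in e],(w/f,h/f)
for n,s,t in (("before",cv2.imread("pics/scene0.png"),cv2.imread("pics/top0.png")),("now",camera("scene")[:,:,::-1].copy(),camera("top")[:,:,::-1].copy())):
    a,d1=ends(s,308,262,340,298); b,d2=ends(t,268,268,318,288)
    print(n,np.round(a+b,1).tolist(),np.round(d1+d2,1),"left",tri(a[0],b[0]).round(4),"right",tri(a[1],b[1]).round(4))
E
```

```text
before [[315.8, 290.6], [330.9, 270.1], [274.3, 276.7], [309.3, 279.1]] [ 3.7 25.5 35.1  5.4] left [0.4895 0.0833 0.0758] right [0.4851 0.0121 0.0718]
now [[316.6, 289.6], [330.7, 268.7], [273.7, 276.6], [309.2, 279.1]] [ 5.  25.2 35.6  6. ] left [0.4885 0.0832 0.0843] right [0.4854 0.0121 0.0799]
```

Both ends read roughly 8–8.5 mm up, within the noise. The left end may have sunk, so I'll pry it fully once more.

>>> carry_out([
  [[0,0,0,0,0,1],[0,0,0,0,0,1],[0,0,0,0,0,1],[0,0,0,0,0,1],[0,0,0,0,0,1],[0,0,0,0,0,1],[0,0,0,0,0,1],[0,0,0,0,0,1],[0,0,0,0,0,1],[0,0,0,0,0,1],[0,0,0,0,0,1],[0,0,0,0,0,1],[0,0,0,0,0,1],[0,0,0,0,0,1],[0,0,0,0,0,0.95],[0,0,0,0,0,0]],
])

```text
clock: 55.75
position: [0.4888, -0.2558, 0.0868]
ee_rot: [0.999, -0.037, -0.0, -0.0]
ft_force: [1.2, 0.6, -0.9]
grip_width: 0.245
grasp_force: 88.9
```

>>> carry_out([
  [[0,0,0.7,0,0,0],[0,0,0.7,0,0,0],[0,0,0.3,0,0,0],[0,0,0.24,0,0,0],[0,0,0,0,0,0],[0,0,0,0,0,0]],
])

```text
clock: 56.25
position: [0.4889, -0.2575, 0.01]
ee_rot: [0.999, -0.034, 0.0, -0.0]
ft_force: [-0.1, 0.1, -0.4]
grip_width: 0.247
grasp_force: 88.9
```

>>> carry_out([
  [[0,0,0,0,0,0],[0,0,0,0,0,0],[0,0,0,0,0,0],[0,0,0,0,0,0],[0,0,-0.5,0,0,0],[0,0,-0.7,0,0,0],[0,0,-0.7,0,0,0],[0,0,0,0,0,-1],[0,0,0,0,0,-1],[0,0,0,0,0,-1],[0,0,0,0,0,-1],[0,0,0,0,0,-1],[0,0,0,0,0,-1],[0,0,0,0,0,-1],[0,0,0,0,0,-1],[0,0,0,0,0,-1],[0,0,0,0,0,-1]],
], hand=0)

```text
clock: 57.67
position: [0.4885, -0.2575, 0.0857]
ee_rot: [0.882, 0.472, 0.0, 0.0]
ft_force: [0.3, 0.8, 0.6]
grip_width: 0.499
grasp_force: 0.0
```

>>> carry_out([
  [[0,0,0,0,0,-1],[0,0,0,0,0,-1],[0,0,0,0,0,-1],[0,0,0,0,0,-1],[0,0,0,0,0,-1],[0,0,0,0,0,-1],[0,0,0,0,0,-1],[0,0,0,0,0,-1],[0,0,0,0,0,-1],[0,0,0,0,0,-1],[0,0,0,0,0,-1],[0,0,0,0,0,-1],[0,0,0,0,0,-1],[0,0,0,0,0,-1],[0,0,0,0,0,-1],[0,0,0,0,0,-1],[0,0,0,0,0,-1],[0,0,0,0,0,-1],[0,0,0,0,0,-1],[0,0,0,0,0,-1]],
])

```text
clock: 59.33
position: [0.4885, -0.2576, 0.0856]
ee_rot: [0.033, 0.999, -0.0, 0.0]
ft_force: [-0.5, -1.1, -0.7]
grip_width: 0.498
grasp_force: 0.0
```

>>> carry_out([
  [[0,0,0,0,0,0],[0,0,0,0,0,0]],
])

```text
clock: 59.5
position: [0.4885, -0.2576, 0.0856]
ee_rot: [0.037, 0.999, 0.0, 0.0]
ft_force: [0.1, -0.8, 0.5]
grip_width: 0.502
grasp_force: 0.0
```

```bash
python3 - <<'E'
from h import *
o=st();go((.4875,-.2575,.0068),85.8)
E
```

```text
t 59.5 pos [ 0.4885 -0.2576  0.0856] x [-0.997  0.074 -0.   ] y [0.074 0.997 0.   ] z [ 0.  0. -1.] q [ 0.06  0.32  0.41  1.84 -0.15  1.01  2.02] F [ 0.1 -0.8  0.5] w 0.502
shift [0.03 0.   1.97] turn [ 0.    0.   -0.01]
```

>>> carry_out([
  [[0,0,0.7,0,0,0],[0,0,0.7,0,0,0],[0,0,0.4,0,0,0],[0,0,0.17,0,0,0],[0,0,0,0,0,0]],
])

```text
clock: 59.92
position: [0.4875, -0.2571, 0.0053]
ee_rot: [0.036, 0.999, 0.0, -0.001]
ft_force: [-0.1, 0.4, 0.3]
grip_width: 0.501
grasp_force: 0.0
```

>>> carry_out([
  [[0,0,0,0,0,0],[0,0,0,0,0,0],[0,0,0,0,0,0],[0,0,0,0,0,0],[0,0,0,0,0,0],[0,0,-0.8,0,0,0],[0,0,-0.8,0,0,0],[0,0,-0.8,0,0,0],[0,0,-0.8,0,0,0],[0,0,-0.8,0,0,0]],
], hand=1)

```text
clock: 60.75
position: [0.4884, -0.2575, 0.169]
ee_rot: [0.036, 0.999, -0.0, 0.001]
ft_force: [-0.5, -0.4, -0.9]
grip_width: 0.245
grasp_force: 88.7
```

>>> carry_out([
  [[0,0,0,0,0,1],[0,0,0,0,0,1],[0,0,0,0,0,1],[0,0,0,0,0,1],[0,0,0,0,0,1],[0,0,0,0,0,1],[0,0,0,0,0,1],[0,0,0,0,0,1],[0,0,0,0,0,1],[0,0,0,0,0,1],[0,0,0,0,0,1],[0,0,0,0,0,1],[0,0,0,0,0,1],[0,0,0,0,0,1],[0,0,0,0,0,1],[0,0,0,0,0,0]],
])

```text
clock: 62.08
position: [0.4886, -0.2574, 0.1672]
ee_rot: [0.733, 0.68, 0.0, 0.0]
ft_force: [-0.4, -1.8, -1.3]
grip_width: 0.241
grasp_force: 88.7
```

>>> carry_out([
  [[0.89,-0.04,0,0,0,0],[0.89,-0.04,0,0,0,0],[0.89,-0.04,0,0,0,0],[0.89,-0.04,0,0,0,0],[0.89,-0.04,0,0,0,0],[0.89,-0.04,0,0,0,0],[0.89,-0.04,0,0,0,0],[0.89,-0.04,0,0,0,0],[0.89,-0.04,0,0,0,0],[0.89,-0.04,0,0,0,0],[0.89,-0.04,0,0,0,0],[0.89,-0.04,0,0,0,0],[0.89,-0.04,0,0,0,0],[0.89,-0.04,0,0,0,0],[0,0,0,0,0,0],[0,0,0,0,0,0],[0,0,0,0,0,0]],
])

```text
clock: 63.5
position: [0.5014, 0.2407, 0.1669]
ee_rot: [0.731, 0.682, -0.0, 0.0]
ft_force: [-0.2, -0.6, -1.8]
grip_width: 0.249
grasp_force: 88.7
```

```bash
python3 - <<'E'
from h import *
o=st();go((.4993,.242,.0485),-4.2)
E
```

```text
t 63.5 pos [0.5014 0.2407 0.1669] x [ 0.068  0.998 -0.   ] y [ 0.998 -0.068  0.   ] z [ 0. -0. -1.] q [-0.75  0.23  0.25  1.74 -0.06  1.18 -0.55] F [-0.2 -0.6 -1.8] w 0.249
shift [ 0.03 -0.06  2.96] turn [0.   0.   0.05]
```

>>> carry_out([
  [[0.03,-0.06,0.8,0,0,0.05],[0,0,0.8,0,0,0],[0,0,0.8,0,0,0],[0,0,0.56,0,0,0],[0,0,0,0,0,0],[-0.25,0,0,0,0,0],[-0.25,0,0,0,0,0],[-0.25,0,0,0,0,0],[-0.25,0,0,0,0,0],[-0.2,0,0.02,0,0,0],[-0.1,0,0,0,0,0],[-0.1,0,0,0,0,0],[0,0,0,0,0,0]],
])

```text
clock: 64.58
position: [0.4953, 0.1862, 0.0482]
ee_rot: [0.734, 0.68, 0.001, 0.0]
ft_force: [0.2, -2.3, 3.0]
grip_width: 0.246
grasp_force: 89.3
```

>>> carry_out([
  [[-0.1,0,0,0,0,0],[-0.1,0,0,0,0,0],[0,0,0,0,0,0]],
])

```text
clock: 64.83
position: [0.4947, 0.1794, 0.0481]
ee_rot: [0.733, 0.68, 0.001, -0.0]
ft_force: [0.2, 1.6, 5.4]
grip_width: 0.251
grasp_force: 89.6
```

>>> carry_out([
  [[-0.1,0,0,0,0,0],[-0.08,0,0,0,0,0],[0,0,0,0,0,0],[0,0,0,0,0,0]],
])

```text
clock: 65.17
position: [0.4943, 0.1729, 0.0483]
ee_rot: [0.733, 0.68, 0.001, -0.0]
ft_force: [0.6, 3.8, 7.7]
grip_width: 0.242
grasp_force: 89.8
```

>>> carry_out([
  [[-0.1,0,0,0,0,0],[-0.07,0,0,0,0,0],[0,0,0,0,0,0],[0,0,0,0,0,0]],
])

```text
clock: 65.5
position: [0.494, 0.1668, 0.0486]
ee_rot: [0.733, 0.68, 0.002, -0.0]
ft_force: [0.1, 5.9, 8.3]
grip_width: 0.243
grasp_force: 89.9
```

>>> carry_out([
  [[-0.05,0,0,0,0,0],[0,0,0,0,0,0],[0,0,0,0,0,0]],
])

```text
clock: 65.75
position: [0.494, 0.1651, 0.0487]
ee_rot: [0.733, 0.68, 0.002, -0.0]
ft_force: [0.8, 6.4, 7.6]
grip_width: 0.245
grasp_force: 89.9
```

>>> carry_out([
  [[0.5,0,0,0,0,0],[0.7,0,0,0,0,0],[0.7,0,0,0,0,0],[0,0,-0.8,0,0,0],[0,0,-0.8,0,0,0],[0,0,-0.8,0,0,0],[-0.9,0.07,-0.3,0,0,0],[-0.9,0.07,-0.3,0,0,0],[-0.9,0.07,0,0,0,0],[-0.9,0.07,0,0,0,0],[-0.9,0.07,0,0,0,0],[-0.9,0.07,0,0,0,0],[-0.9,0.07,0,0,0,0],[-0.9,0.07,0,0,0,0],[-0.9,0.07,0,0,0,0],[-0.9,0.07,0,0,0,0],[-0.9,0.07,0,0,0,0],[-0.9,0.07,0,0,0,0],[-0.9,0.07,0,0,0,0],[-0.9,0.07,0,0,0,0]],
])

```text
clock: 67.42
position: [0.4989, -0.2683, 0.1669]
ee_rot: [0.733, 0.68, -0.0, -0.001]
ft_force: [1.6, -0.1, -0.9]
grip_width: 0.245
grasp_force: 88.9
```

>>> carry_out([
  [[0,0,0,0,0,-1],[0,0,0,0,0,-1],[0,0,0,0,0,-1],[0,0,0,0,0,-1],[0,0,0,0,0,-1],[0,0,0,0,0,-1],[0,0,0,0,0,-1],[0,0,0,0,0,-1],[0,0,0,0,0,-1],[0,0,0,0,0,-1],[0,0,0,0,0,-1],[0,0,0,0,0,-1],[0,0,0,0,0,-1],[0,0,0,0,0,-1],[0,0,0,0,0,-1],[0,0,0,0,0,0],[0,0,0,0,0,0]],
])

```text
clock: 68.83
position: [0.4992, -0.2667, 0.1669]
ee_rot: [0.039, 0.999, 0.0, -0.001]
ft_force: [0.9, 0.6, -0.8]
grip_width: 0.247
grasp_force: 88.9
```

```bash
cat > hh.py <<'E'
from h import *
def tri(a,b):
    A0=cast("scene",a,0);A1=cast("scene",a,.5);B0=cast("top",b,0);B1=cast("top",b,.5)
    s=np.linalg.lstsq(np.c_[A1-A0,-(B1-B0)],B0-A0,rcond=None)[0]; return (A0+s[0]*(A1-A0)+B0+s[1]*(B1-B0))/2
# lid corners by blue-grey mask, both views
def corners(im,x0,y0,x1,y1,f=6):
    g=cv2.resize(cv2.cvtColor(im,cv2.COLOR_BGR2HSV)[y0:y1,x0:x1],None,fx=f,fy=f,interpolation=cv2.INTER_CUBIC)
    m=((g[...,1]>17)&(g[...,0]>92)&(g[...,0]<113)&(g[...,2]>88)).astype(np.uint8); m=cv2.morphologyEx(m,cv2.MORPH_CLOSE,np.ones((31,31)));m=cv2.morphologyEx(m,cv2.MORPH_OPEN,np.ones((31,31)))
    c=cv2.convexHull(max(cv2.findContours(m,0,1)[0],key=cv2.contourArea))
    p=cv2.approxPolyN(c,4)[0].astype(float); return (p+.5)/f-.5+[x0,y0]
o=st()
for n,s,t in (("before",cv2.imread("pics/scene0.png"),cv2.imread("pics/top0.png")),("now",camera("scene")[:,:,::-1].copy(),camera("top")[:,:,::-1].copy())):
    b=corners(t,248,246,342,316); a=corners(s,285,248,360,322); r=[]
    for q in sorted(b.tolist()):
        w=proj("scene",cast("top",q,.058)); k=a[np.argmin(((a-w)**2).sum(1))]; r.append(tri(k,q)*1000)
    print(n,np.round(r,1).tolist())
E
python3 hh.py
```

```text
t 68.83 pos [ 0.4992 -0.2667  0.1669] x [-0.997  0.079  0.001] y [0.079 0.997 0.   ] z [-0.001  0.    -1.   ] q [ 0.06  0.25  0.41  1.72 -0.11  1.19  1.99] F [ 0.9  0.6 -0.8] w 0.247
before [[441.3, 123.5, 38.6], [541.2, 118.5, 52.7], [431.6, -22.2, 43.1], [529.3, -28.8, 47.1]]
now [[441.5, 123.0, 47.2], [542.4, 118.0, 63.4], [428.3, -23.0, 49.6], [527.8, -28.0, 62.8]]
```

>>> carry_out([
  [[0,0,0.9,0,0,0],[0,0,0.9,0,0,0],[0,0,0.9,0,0,0],[0,0,0.8,0,0,0],[0,0,0.3,0,0,0],[0,0,0.15,0,0,0],[0,0,0,0,0,0],[0,0,0,0,0,0]],
])

```text
clock: 69.6
position: [0.5005, -0.2674, 0.0108]
ee_rot: [0.038, 0.999, -0.0, 0.001]
ft_force: [-0.3, -0.3, -1.9]
grip_width: 0.246
grasp_force: 88.9
```

>>> carry_out([
  [[0,0,0,0,0,0],[0,0,0,0,0,0],[0,0,0,0,0,0],[0,0,0,0,0,0],[0,0,-0.5,0,0,0],[0,0,-0.7,0,0,0],[0,0,-0.7,0,0,0],[0,0,0,0,0,1],[0,0,0,0,0,1],[0,0,0,0,0,1],[0,0,0,0,0,1],[0,0,0,0,0,1],[0,0,0,0,0,1],[0,0,0,0,0,1],[0,0,0,0,0,1],[0,0,0,0,0,1],[0,0,0,0,0,1]],
], hand=0)

```text
clock: 71.02
position: [0.4998, -0.2669, 0.0857]
ee_rot: [0.535, 0.845, 0.0, 0.0]
ft_force: [-0.2, 0.2, -0.1]
grip_width: 0.502
grasp_force: 0.0
```

>>> carry_out([
  [[0,0,0,0,0,1],[0,0,0,0,0,1],[0,0,0,0,0,1],[0,0,0,0,0,1],[0,0,0,0,0,1],[0,0,0,0,0,1],[0,0,0,0,0,1],[0,0,0,0,0,1],[0,0,0,0,0,1],[0,0,0,0,0,1],[0,0,0,0,0,1],[0,0,0,0,0,1],[0,0,0,0,0,1],[0,0,0,0,0,1],[0,0,0,0,0,1],[0,0,0,0,0,1],[0,0,0,0,0,1],[0,0,0,0,0,1],[0,0,0,0,0,1],[0,0,0,0,0,1]],
])

```text
clock: 72.68
position: [0.4998, -0.2667, 0.0857]
ee_rot: [0.999, -0.04, 0.0, -0.0]
ft_force: [0.9, -0.6, 0.5]
grip_width: 0.501
grasp_force: 0.0
```

>>> carry_out([
  [[0,0,0.7,0,0,0],[0,0,0.7,0,0,0],[0,0,0.4,0,0,0],[0,0,0.17,0,0,0],[0,0,0,0,0,0],[0,0,0,0,0,0]],
])

```text
clock: 73.18
position: [0.4999, -0.2672, 0.0074]
ee_rot: [0.999, -0.038, 0.0, 0.0]
ft_force: [0.1, -0.6, -0.6]
grip_width: 0.506
grasp_force: 0.0
```

>>> carry_out([
  [[0,0,0,0,0,0],[0,0,0,0,0,0],[0,0,0,0,0,0],[0,0,0,0,0,0],[0,0,0,0,0,0],[0,0,-0.6,0,0,0],[0,0,-0.8,0,0,0],[0,0,-0.6,0,0,0]],
], hand=1)

```text
clock: 73.85
position: [0.4997, -0.2674, 0.0891]
ee_rot: [0.999, -0.038, 0.001, 0.0]
ft_force: [0.8, 0.1, -0.1]
grip_width: 0.244
grasp_force: 89.3
```

>>> carry_out([
  [[0,0,0,0,0,-1],[0,0,0,0,0,-1],[0,0,0,0,0,-1],[0,0,0,0,0,-1],[0,0,0,0,0,-1],[0,0,0,0,0,-1],[0,0,0,0,0,-1],[0,0,0,0,0,-1],[0,0,0,0,0,-1],[0,0,0,0,0,-1],[0,0,0,0,0,-1],[0,0,0,0,0,-1],[0,0,0,0,0,-1],[0,0,0,0,0,-1],[0,0,0,0,0,-1],[0.94,-0.3,0,0,0,0],[0.94,-0.3,0,0,0,0],[0.94,-0.3,0,0,0,0],[0,0,0,0,0,0],[0,0,0,0,0,0]],
])

```text
clock: 75.52
position: [0.4725, -0.1493, 0.0874]
ee_rot: [0.732, 0.681, 0.001, -0.0]
ft_force: [0.4, -1.1, -0.8]
grip_width: 0.247
grasp_force: 89.3
```

```bash
python3 - <<'E'
from h import *
o=st();go((.4731,-.147,.0485),-4.2)
E
```

```text
t 75.52 pos [ 0.4725 -0.1493  0.0874] x [0.072 0.997 0.002] y [ 0.997 -0.072  0.001] z [ 0.001  0.002 -1.   ] q [-0.39  0.21  0.67  1.99 -0.16  0.99  0.29] F [ 0.4 -1.1 -0.8] w 0.247
shift [0.06 0.01 0.97] turn [ 0.01 -0.02  0.02]
```

Insert from y −0.149 to about −0.072.

>>> carry_out([
  [[0,0,0.5,0,0,0],[0,0,0.475,0,0,0],[0,0,0,0,0,0],[0.25,0,0,0,0,0],[0.25,0,0,0,0,0],[0.25,0,0,0,0,0],[0.25,0,0,0,0,0],[0.2,0,0.02,0,0,0],[0.1,0,0,0,0,0],[0.1,0,0,0,0,0],[0,0,0,0,0,0]],
])

```text
clock: 76.43
position: [0.4774, -0.0945, 0.0476]
ee_rot: [0.733, 0.68, 0.001, 0.0]
ft_force: [1.3, 0.8, 4.2]
grip_width: 0.245
grasp_force: 89.9
```

>>> carry_out([
  [[0.1,0,0,0,0,0],[0.1,0,0,0,0,0],[0.1,0,0,0,0,0],[0.1,0,0,0,0,0],[0,0,0,0,0,0],[0,0,0,0,0,0]],
])

```text
clock: 76.93
position: [0.4785, -0.0809, 0.0477]
ee_rot: [0.734, 0.679, 0.0, 0.001]
ft_force: [-1.3, -4.5, 9.9]
grip_width: 0.242
grasp_force: 90.6
```

>>> carry_out([
  [[0.1,0,0,0,0,0],[0.05,0,0,0,0,0],[0,0,0,0,0,0],[0,0,0,0,0,0]],
])

```text
clock: 77.27
position: [0.4791, -0.0757, 0.0479]
ee_rot: [0.734, 0.679, 0.0, 0.001]
ft_force: [-0.8, -7.4, 11.5]
grip_width: 0.241
grasp_force: 90.8
```

>>> carry_out([
  [[0.1,0,0,0,0,0],[0,0,0,0,0,0],[0,0,0,0,0,0]],
])

```text
clock: 77.52
position: [0.4795, -0.0722, 0.048]
ee_rot: [0.734, 0.679, 0.0, 0.001]
ft_force: [-0.8, -8.8, 13.1]
grip_width: 0.247
grasp_force: 91.0
```

>>> carry_out([
  [[-0.5,0,0,0,0,0],[-0.7,0,0,0,0,0],[-0.7,0,0,0,0,0],[0,0,-0.5,0,0,0],[0,0,-0.5,0,0,0],[-0.9,0.2,0,0,0,0],[-0.9,0.2,0,0,0,0],[-0.9,0.2,0,0,0,0],[-0.9,0.2,0,0,0,0],[-0.9,0.2,0,0,0,0],[0,0,0,0,0,0]],
])

```text
clock: 78.43
position: [0.4968, -0.336, 0.0867]
ee_rot: [0.736, 0.677, -0.002, 0.001]
ft_force: [-1.9, -1.4, -1.8]
grip_width: 0.245
grasp_force: 89.3
```

>>> carry_out([
  [[0,0,0,0,0,1],[0,0,0,0,0,1],[0,0,0,0,0,1],[0,0,0,0,0,1],[0,0,0,0,0,1],[0,0,0,0,0,1],[0,0,0,0,0,1],[0,0,0,0,0,1],[0,0,0,0,0,1],[0,0,0,0,0,1],[0,0,0,0,0,1],[0,0,0,0,0,1],[0,0,0,0,0,1],[0,0,0,0,0,1],[0,0,0,0,0,1],[0,0,0,0,0,0],[0,0,0,0,0,0]],
])

```text
clock: 79.85
position: [0.4987, -0.3279, 0.0863]
ee_rot: [0.999, -0.036, -0.001, -0.0]
ft_force: [1.3, 0.3, -1.5]
grip_width: 0.244
grasp_force: 89.3
```

```bash
python3 hh.py; python3 - <<'E'
from h import *
go((.49,-.335,.0085),-94.2)
E
```

```text
t 79.85 pos [ 0.4987 -0.3279  0.0863] x [ 0.997 -0.072 -0.001] y [-0.072 -0.997 -0.   ] z [-0.001  0.    -1.   ] q [-0.27  0.61  1.04  1.74 -0.57  1.13 -0.7 ] F [ 1.3  0.3 -1.5] w 0.244
before [[441.3, 123.5, 38.6], [541.2, 118.5, 52.7], [431.6, -22.2, 43.1], [529.3, -28.8, 47.1]]
now [[441.7, 124.4, 46.7], [540.3, 119.9, 67.3], [423.3, -17.5, 68.5], [559.5, -51.9, -7.4]]
shift [-0.21  0.19  1.95] turn [-0.    0.    0.01]
```

>>> carry_out([
  [[0,0.19,0.7,0,0,0],[0,0,0.7,0,0,0],[0,0,0.3,0,0,0],[0,0,0.26,0,0,0],[0,0,0,0,0,0],[0,0,0,0,0,0]],
])

```text
clock: 80.45
position: [0.4988, -0.3361, 0.0092]
ee_rot: [0.999, -0.037, 0.0, 0.0]
ft_force: [0.0, -0.4, -1.5]
grip_width: 0.248
grasp_force: 89.2
```

>>> carry_out([
  [[0,0,0,0,0,0],[0,0,0,0,0,0],[0,0,0,0,0,0],[0,0,0,0,0,0],[0,0,-0.5,0,0,0],[0,0,-0.8,0,0,0],[0,0,-0.8,0,0,0],[0,0,-0.8,0,0,0],[0,0,-0.8,0,0,0],[0,0,0,0,0,0]],
], hand=0)

```text
clock: 81.28
position: [0.5002, -0.3379, 0.1625]
ee_rot: [0.999, -0.038, 0.004, 0.002]
ft_force: [0.6, -0.1, 0.4]
grip_width: 0.503
grasp_force: 0.0
```

>>> carry_out([
  [[0,-0.9,0,0,0,0],[0,-0.9,0,0,0,0],[0,-0.9,0,0,0,0],[0,-0.9,0,0,0,0],[0,-0.9,0,0,0,0],[0,0,0,0,0,-1],[0,0,0,0,0,-1],[0,0,0,0,0,-1],[0,0,0,0,0,-1],[0,0,0,0,0,-1],[0,0,0,0,0,-1],[0,0,0,0,0,-1],[0,0,0,0,0,-1],[0,0,0,0,0,-1],[0,0,0,0,0,-1],[0,0,0,0,0,-1],[0,0,0,0,0,-1],[0,0,0,0,0,-1],[0,0,0,0,0,-1],[0,0,0,0,0,-1]],
])

```text
clock: 82.95
position: [0.512, -0.1564, 0.1564]
ee_rot: [0.732, 0.682, 0.0, 0.0]
ft_force: [0.8, 0.9, 0.0]
grip_width: 0.499
grasp_force: 0.0
```

```bash
python3 hh.py; python3 - <<'E'
from h import *
go((.487,.0475,.069),-4.2)
E
```

```text
t 82.95 pos [ 0.512  -0.1564  0.1564] x [0.071 0.998 0.   ] y [ 0.998 -0.071  0.   ] z [ 0.  0. -1.] q [-0.56  0.25  0.89  1.83 -0.22  1.16  0.33] F [0.8 0.9 0. ] w 0.499
before [[441.3, 123.5, 38.6], [541.2, 118.5, 52.7], [431.6, -22.2, 43.1], [529.3, -28.8, 47.1]]
now [[441.7, 124.5, 44.3], [540.0, 119.9, 68.9], [426.9, -19.4, 64.0], [551.9, -46.5, 7.2]]
shift [ 5.04 -1.    2.19] turn [ 0.   -0.   -0.01]
```

>>> carry_out([
  [[0.84,-0.166,0,0,0,0],[0.84,-0.166,0,0,0,0],[0.84,-0.166,0,0,0,0],[0.84,-0.166,0,0,0,0],[0.84,-0.166,0,0,0,0],[0.84,-0.166,0,0,0,0],[0,0,0,0,0,0],[0,0,0.6,0,0,0],[0,0,0.6,0,0,0],[0,0,0.5,0,0,0],[0,0,0.3,0,0,0],[0,0,0.15,0,0,0],[0,0,0,0,0,0],[0,0,0,0,0,0]],
])

```text
clock: 84.22
position: [0.4878, 0.0475, 0.0709]
ee_rot: [0.734, 0.679, -0.0, 0.0]
ft_force: [-0.1, 0.0, 0.4]
grip_width: 0.494
grasp_force: 0.0
```

>>> carry_out([
  [[0,0,0,0,0,0],[0,0,0,0,0,0],[0,0,0,0,0,0],[0,0,0,0,0,0],[0,0,0,0,0,0],[0,0,0,0,0,0],[0,0,0,0,0,0]],
], hand=1, force=70)

```text
clock: 84.8
position: [0.4877, 0.048, 0.0711]
ee_rot: [0.733, 0.68, 0.0, -0.0]
ft_force: [-3.5, 0.8, 7.1]
grip_width: 0.127
grasp_force: 68.4
```

>>> carry_out([
  [[0,0,-0.05,0,0,0],[0,0,-0.05,0,0,0],[0,0,-0.05,0,0,0],[0,0,0,0,0,0]],
])

```text
clock: 85.13
position: [0.4878, 0.0478, 0.0769]
ee_rot: [0.733, 0.68, 0.0, 0.0]
ft_force: [0.1, -0.2, -1.9]
grip_width: 0.131
grasp_force: 68.3
```

>>> carry_out([
  [[0,0,-0.4,0,0,0],[0,0,-0.6,0,0,0],[0,0,-0.6,0,0,0],[0,0,-0.6,0,0,0],[-0.775,0.09,0,0,0,0],[-0.775,0.09,0,0,0,0],[-0.775,0.09,0,0,0,0],[-0.775,0.09,0,0,0,0],[-0.775,0.09,0,0,0,0],[-0.775,0.09,0,0,0,0],[-0.775,0.09,0,0,0,0],[-0.775,0.09,0,0,0,0],[0,0,0,0,0,0],[0,0,0,0,0,0],[0,0,0,0,0,0]],
])

```text
clock: 86.38
position: [0.4974, -0.2015, 0.1642]
ee_rot: [0.733, 0.68, -0.0, -0.0]
ft_force: [0.0, 0.4, -1.1]
grip_width: 0.124
grasp_force: 68.8
```

```bash
python3 - <<'E'
from h import *
st();go((.50,-.20,.036),-4.2)
c=camera("scene")[:,:,::-1];t=camera("top")[:,:,::-1]
cv2.imwrite("pics/c10.png",cv2.resize(t[180:320,140:400],None,fx=3,fy=3,interpolation=cv2.INTER_CUBIC))
E
```

```text
t 86.38 pos [ 0.4974 -0.2015  0.1642] x [0.076 0.997 0.   ] y [ 0.997 -0.076 -0.001] z [-0.  0. -1.] q [-0.52  0.26  0.96  1.82 -0.23  1.18  0.43] F [ 0.   0.4 -1.1] w 0.124
shift [0.04 0.06 3.21] turn [-0.   -0.   -0.03]
```

View pics/c10.png

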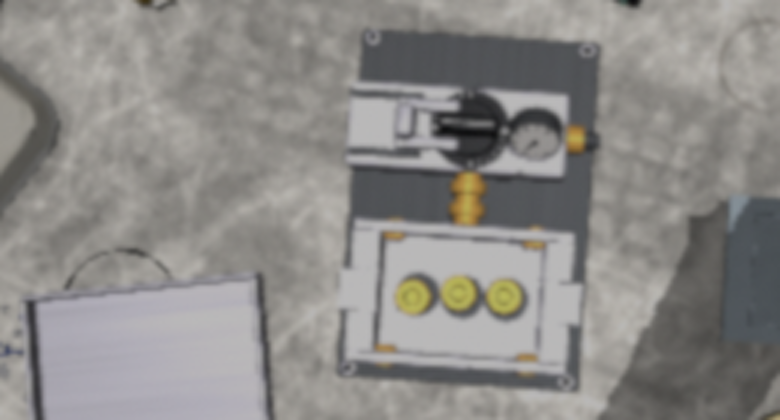

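The lid is in hand at the right. All three elements stand in the cavity, at crop (412,296), (460,293) and (506,297). The lock is home, and the tray is at about (145,350). I'll set the lid down.

>>> carry_out([
  [[0.04,0.06,0.7,0,0,0],[0,0,0.7,0,0,0],[0,0,0.7,0,0,0],[0,0,0.6,0,0,0],[0,0,0.3,0,0,0],[0,0,0.15,0,0,0],[0,0,0,0,0,0],[0,0,0,0,0,0]],
])

```text
clock: 87.15
position: [0.5008, -0.2003, 0.0395]
ee_rot: [0.733, 0.68, 0.0, 0.0]
ft_force: [0.6, -0.2, -1.8]
grip_width: 0.124
grasp_force: 68.7
```

>>> carry_out([
  [[0,0,0.04,0,0,0],[0,0,0.04,0,0,0],[0,0,0,0,0,0],[0,0,0,0,0,0]],
])

```text
clock: 87.48
position: [0.5003, -0.2003, 0.0357]
ee_rot: [0.733, 0.68, 0.0, 0.0]
ft_force: [-0.8, 0.3, -1.5]
grip_width: 0.13
grasp_force: 68.8
```

```bash
python3 - <<'E'
from h import *
for n,q in (("L",(277.3,278.7)),("M",(293.3,277.7)),("R",(308.7,279))): print(n,cast("top",q,.04).round(4))
t=camera("top"); hsv=cv2.cvtColor(t,cv2.COLOR_RGB2HSV)
m=((hsv[...,0]>18)&(hsv[...,0]<34)&(hsv[...,1]>90)).astype(np.uint8); m[:268]=0;m[292:]=0;m[:,:266]=0;m[:,320:]=0
n,l,s,c=cv2.connectedComponentsWithStats(m)
for i in range(1,n):
    if s[i,4]>15: print(s[i],c[i],cast("top",c[i],.04).round(4))
# tray: bright
g=((hsv[...,1]<25)&(hsv[...,2]>165)).astype(np.uint8); g[:260]=0;g[345:]=0;g[:,:140]=0;g[:,240:]=0
k=max(cv2.findContours(g,0,1)[0],key=cv2.contourArea); r=cv2.minAreaRect(k); P=[cast("top",q,.01) for q in cv2.boxPoints(r)]; print(r,np.round(P,3).tolist(),np.mean(P,0))
E
```

```text
L [0.4871 0.0809 0.04  ]
M [0.4891 0.047  0.04  ]
R [0.4862 0.0144 0.04  ]
[272 273  12  11 101] [277.37623762 278.26732673] [0.488  0.0807 0.04  ]
[287 272  12  11  99] [292.73737374 277.34343434] [0.4898 0.0482 0.04  ]
[302 274  12  11 103] [307.68932039 278.7184466 ] [0.4868 0.0166 0.04  ]
((189.89889526367188, 303.9382019042969), (54.84706115722656, 72.05491638183594), 84.5596694946289) [[0.486, 0.358, 0.01], [0.5, 0.202, 0.01], [0.382, 0.189, 0.01], [0.368, 0.344, 0.01]] [0.43417639 0.273413   0.01      ]
```

>>> carry_out([
  [[0,0,0.04,0,0,0],[0,0,0.04,0,0,0],[0,0,0,0,0,0],[0,0,0,0,0,0]],
])

```text
clock: 87.87
position: [0.5003, -0.2004, 0.0327]
ee_rot: [0.733, 0.68, 0.0, -0.0]
ft_force: [-3.0, 1.4, 6.9]
grip_width: 0.125
grasp_force: 70.1
```

>>> carry_out([
  [[0,0,0.04,0,0,0],[0,0,0,0,0,0],[0,0,0,0,0,0]],
])

```text
clock: 88.12
position: [0.5004, -0.2004, 0.0324]
ee_rot: [0.734, 0.68, 0.001, -0.0]
ft_force: [-11.8, 5.6, 30.3]
grip_width: 0.129
grasp_force: 72.9
```

>>> carry_out([
  [[0,0,-0.05,0,0,0],[0,0,0,0,0,0]],
])

```text
clock: 88.28
position: [0.5003, -0.2005, 0.0329]
ee_rot: [0.733, 0.68, 0.0, 0.0]
ft_force: [-0.4, -0.7, -1.1]
grip_width: 0.128
grasp_force: 68.9
```

>>> carry_out([
  [[0,0,0,0,0,0],[0,0,0,0,0,0],[0,0,0,0,0,0],[0,0,0,0,0,0],[0,0,-0.5,0,0,0],[0,0,-0.8,0,0,0],[0,0,-0.8,0,0,0],[0,0,-0.8,0,0,0],[0.77,-0.105,0,0,0,0],[0.77,-0.105,0,0,0,0],[0.77,-0.105,0,0,0,0],[0.77,-0.105,0,0,0,0],[0.77,-0.105,0,0,0,0],[0.77,-0.105,0,0,0,0],[0.77,-0.105,0,0,0,0],[0,0,0,0,0,0],[0,0,0,0,0,0]],
], hand=0.05)

```text
clock: 89.7
position: [0.4869, 0.0186, 0.1484]
ee_rot: [0.732, 0.681, 0.0, -0.0]
ft_force: [0.1, -1.0, -0.6]
grip_width: 0.473
grasp_force: 0.0
```

```bash
python3 - <<'E'
from h import *
st();go((.486,.0163,.020),-4.2)
E
```

```text
t 89.7 pos [0.4869 0.0186 0.1484] x [0.072 0.997 0.   ] y [ 0.997 -0.072 -0.   ] z [-0.  0. -1.] q [-0.94  0.1   0.87  1.96 -0.09  1.12 -0.11] F [ 0.1 -1.  -0.6] w 0.473
shift [-0.06 -0.02  3.21] turn [-0.   -0.    0.01]
```

>>> carry_out([
  [[-0.06,-0.02,0.7,0,0,0],[0,0,0.7,0,0,0],[0,0,0.7,0,0,0],[0,0,0.6,0,0,0],[0,0,0.3,0,0,0],[0,0,0.2,0,0,0],[0,0,0,0,0,0],[0,0,0,0,0,0]],
])

```text
clock: 90.37
position: [0.4866, 0.014, 0.0212]
ee_rot: [0.734, 0.68, 0.0, 0.0]
ft_force: [0.2, 0.5, 0.0]
grip_width: 0.477
grasp_force: 0.0
```

>>> carry_out([
  [[0,0,0,0,0,0],[0,0,0,0,0,0],[0,0,0,0,0,0],[0,0,0,0,0,0],[0,0,0,0,0,0],[0,0,-0.4,0,0,0],[0,0,-0.7,0,0,0],[0,0,-0.7,0,0,0],[0,0,-0.7,0,0,0],[0,0,-0.3,0,0,0]],
], hand=1, force=30)

```text
clock: 91.2
position: [0.4877, 0.0145, 0.1364]
ee_rot: [0.734, 0.68, 0.002, 0.001]
ft_force: [-0.1, -0.1, -0.4]
grip_width: 0.265
grasp_force: 29.6
```

>>> carry_out([
  [[0.8,-0.2,0,0,0,0],[0.8,-0.2,0,0,0,0],[0.8,-0.2,0,0,0,0],[0.8,-0.2,0,0,0,0],[0.8,-0.2,0,0,0,0],[0.8,-0.2,0,0,0,0],[0.8,-0.2,0,0,0,0],[0.8,-0.2,0,0,0,0],[0.8,-0.2,0,0,0,0],[0,0,0,0,0,0],[0,0,0,0,0,0]],
])

```text
clock: 92.12
position: [0.4355, 0.3092, 0.1331]
ee_rot: [0.732, 0.681, 0.0, 0.0]
ft_force: [0.1, -0.5, 0.7]
grip_width: 0.266
grasp_force: 29.6
```

```bash
python3 - <<'E'
from h import *
st();go((.435,.31,.017),-4.2)
E
```

```text
t 92.12 pos [0.4355 0.3092 0.1331] x [0.072 0.997 0.001] y [ 0.997 -0.072  0.001] z [ 0.001  0.001 -1.   ] q [-1.29  0.24  0.67  1.86 -0.17  1.1  -0.63] F [ 0.1 -0.5  0.7] w 0.266
shift [ 0.02 -0.02  2.9 ] turn [ 0.01 -0.01  0.01]
```

>>> carry_out([
  [[0,0,0.8,0,0,0],[0,0,0.8,0,0,0],[0,0,0.7,0,0,0],[0,0,0.4,0,0,0],[0,0,0.22,0,0,0],[0,0,0,0,0,0],[0,0,0,0,0,0]],
])

```text
clock: 92.7
position: [0.4368, 0.3065, 0.0164]
ee_rot: [0.734, 0.679, 0.0, 0.0]
ft_force: [-0.3, -1.0, -0.7]
grip_width: 0.265
grasp_force: 32.2
```

>>> carry_out([
  [[0,0,0,0,0,0],[0,0,0,0,0,0],[0,0,0,0,0,0],[0,0,-0.5,0,0,0],[0,0,-0.8,0,0,0],[0,0,-0.8,0,0,0],[0,0,-0.7,0,0,0],[-0.8,0.19,0,0,0,0],[-0.8,0.19,0,0,0,0],[-0.8,0.19,0,0,0,0],[-0.8,0.19,0,0,0,0],[-0.8,0.19,0,0,0,0],[-0.8,0.19,0,0,0,0],[-0.8,0.19,0,0,0,0],[-0.8,0.19,0,0,0,0],[0,0,0,0,0,0],[0,0,0,0,0,0]],
], hand=0.05)

```text
clock: 94.12
position: [0.4776, 0.0456, 0.1281]
ee_rot: [0.735, 0.678, 0.001, -0.0]
ft_force: [-0.8, 0.7, 1.0]
grip_width: 0.478
grasp_force: 0.0
```

```bash
python3 - <<'E'
from h import *
st();go((.4885,.048,.020),-4.2)
E
```

```text
t 94.12 pos [0.4776 0.0456 0.1281] x [0.08  0.997 0.001] y [ 0.997 -0.08   0.001] z [ 0.001  0.001 -1.   ] q [-1.    0.11  0.87  2.   -0.1   1.07 -0.17] F [-0.8  0.7  1. ] w 0.478
shift [0.08 0.27 2.7 ] turn [ 0.01 -0.01 -0.06]
```

>>> carry_out([
  [[0.08,0.27,0,0,0,-0.06],[0,0,0.7,0,0,0],[0,0,0.7,0,0,0],[0,0,0.7,0,0,0],[0,0,0.4,0,0,0],[0,0,0.18,0,0,0],[0,0,0,0,0,0],[0,0,0,0,0,0]],
])

```text
clock: 94.78
position: [0.4887, 0.0503, 0.0211]
ee_rot: [0.731, 0.682, 0.0, 0.0]
ft_force: [0.4, 0.2, 0.3]
grip_width: 0.476
grasp_force: 0.0
```

>>> carry_out([
  [[0,0,0,0,0,0],[0,0,0,0,0,0],[0,0,0,0,0,0],[0,0,0,0,0,0],[0,0,0,0,0,0],[0,0,-0.4,0,0,0],[0,0,-0.7,0,0,0],[0,0,-0.7,0,0,0],[0,0,-0.7,0,0,0],[0,0,-0.3,0,0,0]],
], hand=1)

```text
clock: 95.62
position: [0.49, 0.0497, 0.1365]
ee_rot: [0.732, 0.682, 0.003, 0.001]
ft_force: [0.6, 0.9, -0.2]
grip_width: 0.265
grasp_force: 29.6
```

>>> carry_out([
  [[0.78,-0.25,0,0,0,0],[0.78,-0.25,0,0,0,0],[0.78,-0.25,0,0,0,0],[0.78,-0.25,0,0,0,0],[0.78,-0.25,0,0,0,0],[0.78,-0.25,0,0,0,0],[0.78,-0.25,0,0,0,0],[0,0,0,0,0,0],[0,0,0,0,0,0]],
])

```text
clock: 96.37
position: [0.4331, 0.2744, 0.1332]
ee_rot: [0.73, 0.683, 0.001, -0.0]
ft_force: [0.9, -1.0, 0.3]
grip_width: 0.266
grasp_force: 29.6
```

```bash
python3 - <<'E'
from h import *
st();go((.435,.268,.016),-4.2)
E
```

```text
t 96.37 pos [0.4331 0.2744 0.1332] x [0.066 0.998 0.001] y [ 0.998 -0.066  0.001] z [ 0.001  0.001 -1.   ] q [-1.3   0.19  0.72  1.91 -0.14  1.09 -0.59] F [ 0.9 -1.   0.3] w 0.266
shift [-0.16  0.06  2.93] turn [ 0.01 -0.01  0.07]
```

>>> carry_out([
  [[-0.16,0.06,0.8,0,0,0.07],[0,0,0.8,0,0,0],[0,0,0.7,0,0,0],[0,0,0.4,0,0,0],[0,0,0.23,0,0,0],[0,0,0,0,0,0],[0,0,0,0,0,0]],
])

```text
clock: 96.95
position: [0.4364, 0.2652, 0.016]
ee_rot: [0.734, 0.679, 0.0, 0.0]
ft_force: [-0.2, 0.4, -0.6]
grip_width: 0.268
grasp_force: 32.4
```

>>> carry_out([
  [[0,0,0,0,0,0],[0,0,0,0,0,0],[0,0,0,0,0,0],[0,0,-0.5,0,0,0],[0,0,-0.8,0,0,0],[0,0,-0.8,0,0,0],[0,0,-0.7,0,0,0],[-0.76,0.28,0,0,0,0],[-0.76,0.28,0,0,0,0],[-0.76,0.28,0,0,0,0],[-0.76,0.28,0,0,0,0],[-0.76,0.28,0,0,0,0],[-0.76,0.28,0,0,0,0],[0,0,0,0,0,0],[0,0,0,0,0,0]],
], hand=0.05)

```text
clock: 98.2
position: [0.489, 0.0771, 0.1277]
ee_rot: [0.735, 0.678, 0.0, 0.0]
ft_force: [-0.3, 1.3, -1.4]
grip_width: 0.474
grasp_force: 0.0
```

```bash
python3 - <<'E'
from h import *
st();go((.488,.081,.020),-4.2)
E
```

```text
t 98.2 pos [0.489  0.0771 0.1277] x [0.081 0.997 0.001] y [ 0.997 -0.081  0.001] z [ 0.001  0.001 -1.   ] q [-1.04  0.17  0.87  1.96 -0.14  1.08 -0.19] F [-0.3  1.3 -1.4] w 0.474
shift [ 0.09 -0.03  2.69] turn [ 0.01 -0.01 -0.07]
```

>>> carry_out([
  [[0.09,-0.03,0,0,0,-0.07],[0,0,0.7,0,0,0],[0,0,0.7,0,0,0],[0,0,0.7,0,0,0],[0,0,0.4,0,0,0],[0,0,0.18,0,0,0],[0,0,0,0,0,0],[0,0,0,0,0,0]],
])

```text
clock: 98.87
position: [0.4879, 0.0834, 0.0207]
ee_rot: [0.731, 0.683, 0.0, 0.0]
ft_force: [-0.2, 0.2, -0.1]
grip_width: 0.477
grasp_force: 0.0
```

>>> carry_out([
  [[0,0,0,0,0,0],[0,0,0,0,0,0],[0,0,0,0,0,0],[0,0,0,0,0,0],[0,0,0,0,0,0],[0,0,-0.4,0,0,0],[0,0,-0.7,0,0,0],[0,0,-0.7,0,0,0],[0,0,-0.7,0,0,0],[0,0,-0.3,0,0,0]],
], hand=1)

```text
clock: 99.7
position: [0.4893, 0.0826, 0.136]
ee_rot: [0.732, 0.682, 0.002, 0.0]
ft_force: [-0.7, 1.0, -0.7]
grip_width: 0.263
grasp_force: 29.6
```

>>> carry_out([
  [[0.71,-0.32,0,0,0,0],[0.71,-0.32,0,0,0,0],[0.71,-0.32,0,0,0,0],[0.71,-0.32,0,0,0,0],[0.71,-0.32,0,0,0,0],[0,0,0,0,0,0],[0,0,0,0,0,0]],
])

```text
clock: 100.28
position: [0.4332, 0.2303, 0.1327]
ee_rot: [0.73, 0.683, 0.001, -0.0]
ft_force: [0.1, -0.7, -0.1]
grip_width: 0.264
grasp_force: 29.6
```

```bash
python3 - <<'E'
from h import *
st();go((.436,.227,.016),-4.2)
E
```

```text
t 100.28 pos [0.4332 0.2303 0.1327] x [0.066 0.998 0.001] y [ 0.998 -0.066  0.001] z [ 0.001  0.001 -1.   ] q [-1.29  0.13  0.77  1.97 -0.1   1.08 -0.55] F [ 0.1 -0.7 -0.1] w 0.264
shift [-0.08  0.07  2.92] turn [ 0.01 -0.01  0.07]
```

>>> carry_out([
  [[-0.08,0.07,0.8,0,0,0.07],[0,0,0.8,0,0,0],[0,0,0.7,0,0,0],[0,0,0.4,0,0,0],[0,0,0.22,0,0,0],[0,0,0,0,0,0],[0,0,0,0,0,0]],
])

```text
clock: 100.87
position: [0.437, 0.2244, 0.0158]
ee_rot: [0.734, 0.679, 0.0, 0.0]
ft_force: [0.4, -0.1, -0.9]
grip_width: 0.267
grasp_force: 32.3
```

>>> carry_out([
  [[0,0,0,0,0,0],[0,0,0,0,0,0],[0,0,0,0,0,0],[0,0,-0.5,0,0,0],[0,0,-0.8,0,0,0],[0,0,-0.8,0,0,0],[0,0,-0.8,0,0,0],[0,0,-0.8,0,0,0],[0,0,-0.8,0,0,0],[0.7,-0.6,0,0,0,0],[0.7,-0.6,0,0,0,0],[0.7,-0.6,0,0,0,0],[0.7,-0.6,0,0,0,0],[0.7,-0.6,0,0,0,0],[0.7,0,0,0,0,0],[0.7,0,0,0,0,0],[0.7,0,0,0,0,0],[0.7,0,0,0,0,0],[0,0,0,0,0,0]],
], hand=0.05)

```text
clock: 102.45
position: [0.3341, 0.4906, 0.1948]
ee_rot: [0.732, 0.681, 0.0, -0.0]
ft_force: [-0.2, 0.1, 0.3]
grip_width: 0.479
grasp_force: 0.0
```

```bash
python3 - <<'E'
from h import *
st(); crop("top",130,170,540,390,1.95,"c11.png")
E
```

```text
t 102.45 pos [0.3341 0.4906 0.1948] x [0.072 0.997 0.001] y [ 0.997 -0.072  0.   ] z [ 0.     0.001 -1.   ] q [-1.53  0.31  0.59  1.63 -0.18  1.26 -0.98] F [-0.2  0.1  0.3] w 0.479
```

View pics/c11.png

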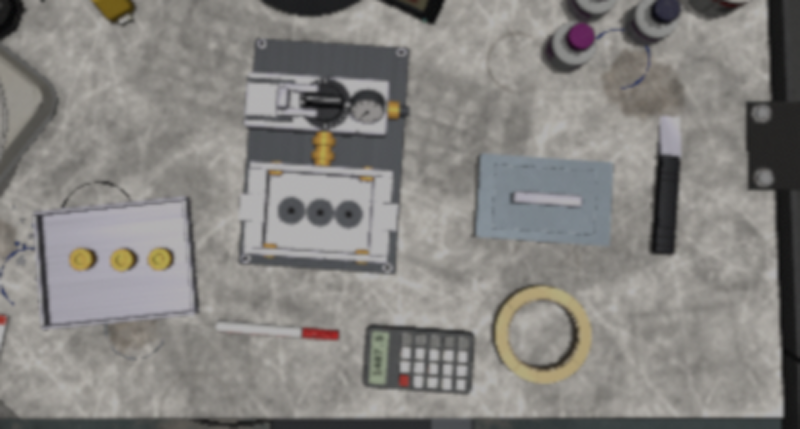

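The picture shows all three elements in the tray at (81,258), (122,258) and (160,258), and the seats empty. The lid sits handle up at (545,200) and the wedge lies flat at (665,185). The lock is home at (310,100), and the roll, marker and tape measure are where they were.

```bash
python3 -c "
from workcell import *
print(hand_in())"
```

```text
the job is handed in; nothing more can be done
None
```

The job is done and handed in at about 102 s: vent locked, lid pried free and set handle up on the bench, wedge laid flat, and all three elements in the tray; lid end heights were only measured to 1–2 mm, and hand-in gave no verdict.

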